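Move the pots over to the keep-warm side under the heat lamp

TASK

Swing the heat lamp's arm clear of the warming plate towards the robot, so that it stands square to the rows of rings, then put every spoon lying on the plate flat in the green tray and slide each pot sideways, without lifting it off the glass, from the orange side onto a white ring of its own, well centred. When all that is done, swing the lamp back fully over the white rings. Leave the blue cup and the glass jar alone.

Things in the scene. Friction and masses are not known exactly. Their poses are not given: they have to be found in the camera images.
- plate: Fixed warming plate: flat black glass 8 mm thick, on the counter. Origin: on the counter below the middle of the rings; x away from robot, y left, z up. Spans x -230..230, y -240..340 mm. Three rows at x -120, 0, 120 mm, each with an orange ring at y -120 and a white ring at y +100, flat, 114 mm across. Steel lamp post at x 0, y 290.
- white_front (a point): Centre of the white keep-warm ring of the front row (nearest the robot), on the glass.
- white_middle (a point): Centre of the white ring of the middle row, on the glass.
- white_back (a point): Centre of the white ring of the back row, on the glass.
- lamp_arm (a joint): Heat lamp's level arm about its post, rad. 0 (stop): arm along plate -y, red lamp over the white rings. Grows towards the robot; 1.57: along plate -x, clear; stop 1.75. Light friction (under 3 N at the stub), stays where left. Arm 22 mm wide, 200 long, 201 to 215 mm above counter; shade 90 mm across, 190 from the axis, underside 155 mm above counter.
- lamp_grip (a point): Middle of the height of the black upright stub on top of the arm by which it is swung, 140 mm from the post's axis, 245 mm above the counter. The stub is round, 20 mm across, 55 mm tall (215 to 270 mm above the counter).
- lamp_hinge (a point): Point on the upright axis of the lamp's post, 200 mm above the counter; the post's head reaches 218 mm.
- kettle: Small steel kettle with a short spout and a black handle, body 62 mm tall. Loose, 0.4-0.6 kg, base 100 mm across, lid fixed. Origin: centre of underside. Rigid bridge handle over the lid: level bar along its own x, 76 mm long, 14 wide, 12 thick, bar centre 105 mm above origin, posts at its ends (60 mm free between), 37 mm free under it. Slides easily (friction 0.2-0.3). Starts by an orange ring. None if absent.
- saucepan: Small blue saucepan with a white lid band and a steel handle, body 54 mm tall. Loose, 0.4-0.6 kg, base 100 mm across, lid fixed. Origin: centre of underside. Rigid bridge handle over the lid: level bar along its own x, 76 mm long, 14 wide, 12 thick, bar centre 95 mm above origin, posts at its ends (60 mm free between), 35 mm free under it. Slides easily (friction 0.2-0.3). Starts by an orange ring. None if absent.
- skillet: Low dark-red lidded skillet with a wooden handle, body 36 mm tall. Loose, 0.4-0.6 kg, base 100 mm across, lid fixed. Origin: centre of underside. Rigid bridge handle over the lid: level bar along its own x, 76 mm long, 14 wide, 12 thick, bar centre 78 mm above origin, posts at its ends (60 mm free between), 36 mm free under it. Slides easily (friction 0.2-0.3). Starts by an orange ring. None if absent.
- tray: Open green plastic tray (one tier of the stack) fixed on the counter: outside 240 mm (its x) x 170 mm (its y) x 40 mm tall, walls and floor 4 mm. Origin: centre of its underside.
- cup: Bystander: blue melamine cup, 76 mm across, 80 mm tall, origin at the centre of its underside.
- jar: Bystander: empty squat glass jar, 84 mm across, 75 mm tall, origin at the centre of its underside.
- spoon_a: Aluminium serving spoon, 60 g, 170 mm long, at first on the white rings, roughly along plate y. Origin: middle of its length, on its underside; x to the bowl, z up. Handle x -85..50 mm, 14 wide, at heights 8 to 20 mm over the underside; bowl 44 mm across, 18 tall, centred at x 63. Centre of mass about x 20. None if absent.
- spoon_b: Aluminium serving spoon, 60 g, 170 mm long, at first on the white rings, roughly along plate y. Origin: middle of its length, on its underside; x to the bowl, z up. Handle x -85..50 mm, 14 wide, at heights 8 to 20 mm over the underside; bowl 44 mm across, 18 tall, centred at x 63. Centre of mass about x 20. None if absent.
- spoon_c: Aluminium serving spoon, 60 g, 170 mm long, at first on the white rings, roughly along plate y. Origin: middle of its length, on its underside; x to the bowl, z up. Handle x -85..50 mm, 14 wide, at heights 8 to 20 mm over the underside; bowl 44 mm across, 18 tall, centred at x 63. Centre of mass about x 20. None if absent.

How it is judged:
By the outcome, as a careful person would: the job done as asked, in the order asked, and still so for the second after the job is handed in, with the robot touching nothing.
Of kettle, saucepan, skillet only 2 to 3 are there at a start; the rules pass over those that are not, and their reading is None.
Of spoon_a, spoon_b, spoon_c only 2 to 3 are there at a start; the rules pass over those that are not, and their reading is None.
At some moment in a run one of kettle, saucepan, skillet may be knocked a few centimetres aside while the robot is not near it.
Once in a run the grip may slacken for a moment while it holds something.
It also fails if it takes over 210 s, if anything falls off the work surface, if the arm or the gripper's body presses on something with over 40 N, if the wrist force passes 120 N, or if a joint passes its speed limit or range.

ROBOT

A 6-joint arm with a two-finger parallel gripper is mounted at the origin on the work surface. World frame = base frame: x ahead of the robot, y to its left, z up, the work surface at z = 0. Lengths are in m, angles in rad, forces in N, time in s.
With the tool pointing down it reaches from about 0.35 to 0.775 m from the base axis. Payload 5.5 kg.
Tool frame: the origin (TCP) lies on the centre line of the jaws, within the pads' length; the fingertips stand 22 mm ahead of it and the grasp point (between the pads) lies 3 mm ahead of it; z points along the fingers, y is the line along which they close (so a half turn about z gives the same grasp; the last joint's range is limited). The gripper opens to 85 mm and grips with 20 to 120 N. Pads are 22 mm wide; open, the fingers measure 114 mm over their backs; the gripper's body (76 mm by 85 mm) begins 54 mm behind the grasp point. The pads swing forward as they close: fully open they stand 13 mm farther back than shut.
Start: joints at [-1.371, 0.313, 0.046, 1.304, 0, 1.431], TCP at [0.192, -0.542, 0.253] pointing down, gripper open.
Joint ranges: [-2.76, 2.76], [-0.86, 1.69], [-1.03, 1.26], [-2.2, 2.34], [-1.47, 1.5], [-3.14, 3.14]. Speed limits (rad/s): [2.57, 2.57, 3.14, 3.14, 3.14, 3.14].

INTERFACE

Orientations are given as a rotation vector (axis times angle).
In Python, from station import bot gives the robot as it stands.
- The arm moves only by the tool play_rows, never from a script. Its argument "steps" is a list of rows, each a list of 7 numbers: the shift along the tool's x, y, z in m, then the turn, a rotation vector about the tool's x, y, z in degrees, then the finger opening in m, from 0 to 0.0854. A call has 1 to 10 rows; each row is the pose to reach, as a shift and turn from the pose commanded when the call began, along the tool's axes at that moment; what a row does not reach only later rows make up. A row lasts 1/12 s, in which the tool goes at most 41.7 mm and 7.16 degrees, less where a joint would pass 70% of its speed; a pose out of reach is approached as far as the arm can. A call with a gripper value outside its range is refused whole. The fingers move at their own pace and stop on an object; "newtons" is the grip in N (left out, the last holds). Time passes only in rows, so rows that repeat a pose let the fingers close. It gives the time, the measured TCP pose, the force, the opening and the grip force at its end, in the units of the state.
- bot.get_obs(): the state, without advancing time (a new reading comes with each control period).
- bot.get_image(name): name is "scene" or "top"; returns a dict with "frame" (420x560x3 uint8, red, green, blue), "range_z" (420x560 float32, m along the optical axis (not along the pixel's ray), 0 where there is no reading), "intrinsics" (3x3 intrinsics, pixels), "k1" (the pictures are not rectified: a ray, as slopes to the right and down, at radius r is drawn at 1 + k1 r^2 times it, then the intrinsics apply), "extrinsics" (4x4, takes a point from camera to world coordinates). Camera axes: x right, y down, z forward; pixel columns grow to the right and rows downward; lengths in m; the calibration is good to about 2 mm. A picture is of the moment at which its call begins.
- bot.job_done(): hands the job in; it is judged then, once.
The state is a dict: "clock": time; "q": joint angles; "joint_vel": joint speeds; "tau": joint torques, N m; "tool_pos": TCP position; "tcp_rot": TCP orientation; "wrist_force": force on the tool from outside, world axes, zero at the start; "moment": the same for the moment, N m; "gripper_width": finger opening in m; "grip_force": force on a finger pad.
Only numpy, scipy, OpenCV 4.12 (cv2) and the standard library are available. Lean on these libraries where they do the work, as an engineer would, in place of code of your own. Each camera call takes 0.05 s, during which the arm holds its last target. There are 200 camera calls.

## Working session

There is one attempt and no reset: what is moved stays moved. The work goes in short steps, Python scripts to look and compute and a tool call to move; the robot and the scene stay as the last step left them, time stands still between calls to the robot, and variables do not carry over. Pictures are saved under pics/ and viewed, at most 14 in all, crops included, and the job is handed in when it is done.

Besides the shell and the picture viewer there is one more tool, called as a command line: name --pt "numbers of a row" for each row, then --argument value for the rest. play_rows: Moves the arm, as the interface text tells. Its arguments: {"type":"object","properties":{"steps":{"type":"array"},"newtons":{"type":"number"}},"required":["steps"]}

```bash
mkdir -p pics; ls
cat > h.py <<'E'
import numpy as np, cv2
from scipy.spatial.transform import Rotation as R
from station import bot
def pts(im):
    K=np.array(im["intrinsics"]);k1=float(im["k1"]);T=np.array(im["extrinsics"]);z=im["range_z"]
    h,w=z.shape
    u,v=np.meshgrid(np.arange(w),np.arange(h))
    n=cv2.undistortPoints(np.stack([u,v],-1).reshape(-1,1,2).astype(np.float64),K,np.array([k1,0,0,0,0.])).reshape(h,w,2)
    p=np.stack([n[...,0]*z,n[...,1]*z,z],-1)
    return p@T[:3,:3].T+T[:3,3]
def snap(name,fn=None,s=1.4):
    im=bot.get_image(name)
    if fn: cv2.imwrite("pics/"+fn,cv2.resize(im["frame"][...,::-1],None,fx=s,fy=s,interpolation=cv2.INTER_CUBIC))
    np.savez("last_"+name,P=pts(im),F=im["frame"])
    return im
def toolstep(dw,rot):  # world delta -> tool axes
    return R.from_rotvec(rot).inv().apply(dw)
E
python3 - <<'E'
from h import *
for n in("scene","top"):
    im=snap(n,n+"0.png"); print(n,np.round(im["intrinsics"],1).tolist(),im["k1"],np.round(im["extrinsics"],3).tolist())
o=bot.get_obs(); print(o)
E
```

```text
pics
scene [[482.7, 0.0, 282.6], [0.0, 482.7, 211.4], [0.0, 0.0, 1.0]] -0.11436279565438189 [[0.056, 0.866, -0.496, 1.228], [0.998, -0.055, 0.016, -0.072], [-0.014, -0.496, -0.868, 1.318], [0.0, 0.0, 0.0, 1.0]]
top [[379.1, 0.0, 277.5], [0.0, 379.1, 216.5], [0.0, 0.0, 1.0]] -0.039081137308561616 [[-0.011, -0.995, 0.096, 0.462], [-1.0, 0.013, 0.011, -0.048], [-0.012, -0.096, -0.995, 1.048], [0.0, 0.0, 0.0, 1.0]]
{'clock': 0.1, 'q': array([-1.37060541e+00,  3.13940099e-01,  4.51241182e-02,  1.30359928e+00,
       -1.65561947e-05,  1.43119348e+00]), 'joint_vel': array([-0.00047807, -0.00145171,  0.0022251 ,  0.00190353, -0.00150767,
        0.00150143]), 'tau': array([ 3.24083601e-03, -4.81726313e+01,  2.99243456e+01,  1.27791447e-02,
       -4.15325758e-05,  2.03296047e-07]), 'tool_pos': array([ 0.19154701, -0.54172829,  0.25250248]), 'tcp_rot': array([-3.09476625e+00, -5.30909234e-01,  1.02967885e-04]), 'wrist_force': array([-0.32804518,  0.83209395, -0.70070609]), 'moment': array([ 0.02890278, -0.0230381 , -0.04391183]), 'grip_force': 0.0, 'gripper_width': 0.08577853219205883}
```

View pics/top0.png

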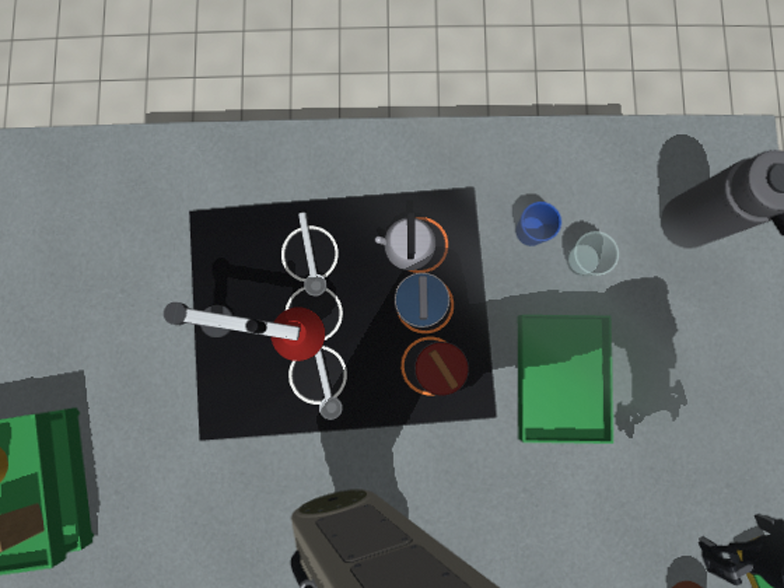

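View pics/scene0.png

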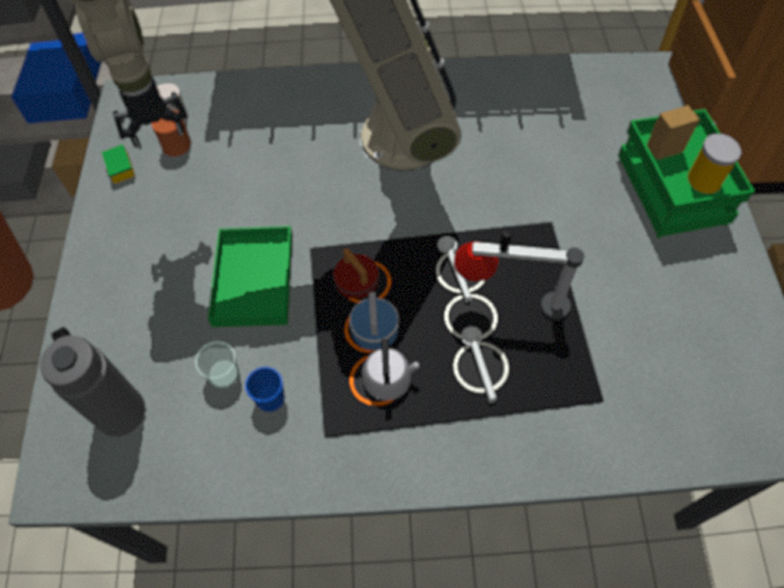

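Top view: kettle (412,243), saucepan (422,300), skillet (441,368) on the orange side. Spoons lie on the back ring (310,250) and front ring (325,385), and the lamp is over the middle. The empty green tray is at (565,378). Next I measure.

```bash
cat >> h.py <<'E'
def load(n):
    d=np.load(f"last_{n}.npz"); return d["P"],d["F"].astype(int)
def rings(P,F,only=None):
    "fit plate pose (x,y,yaw) to white-ring + orange-ring pixels"
    from scipy.optimize import least_squares
    r,g,b=F[...,0],F[...,1],F[...,2]
    on=(abs(P[...,2]-.008)<.006)&(P[...,0]>.25)&(P[...,0]<.85)&(P[...,1]>-.3)&(P[...,1]<.25)
    W=P[on&(np.minimum(np.minimum(r,g),b)>150)][:,:2]
    O=P[on&(r>150)&(r-b>80)&(g>50)][:,:2]
    def res(p,keep=None):
        c,s=np.cos(p[2]),np.sin(p[2]); Rm=np.array([[c,-s],[s,c]])
        out=[]
        for X,y in((W,.1),(O,-.12)):
            L=(X-p[:2])@Rm
            C=np.array([[-.12,y],[0,y],[.12,y]])
            d=np.linalg.norm(L[:,None]-C[None],axis=2)
            k=d.argmin(1); out.append(d[np.arange(len(L)),k]-p[3])
        return np.concatenate(out)
    best=min((least_squares(res,[x,y,t,.055],loss="soft_l1",f_scale=.003) for x in(.45,.5,.55) for y in(-.1,-.05,0) for t in(0,.08,-.08)),key=lambda s:s.cost)
    return best.x,len(W),len(O),np.median(abs(best.fun))
def toW(p,l):
    c,s=np.cos(p[2]),np.sin(p[2]); return np.array([p[0]+c*l[0]-s*l[1],p[1]+s*l[0]+c*l[1]])
E
python3 - <<'E'
from h import *
for n in("top","scene"):
    P,F=load(n); print(n,rings(P,F))
    r,g,b=F[...,0],F[...,1],F[...,2]; X,Y,Z=P[...,0],P[...,1],P[...,2]
    print("glass z",np.median(Z[(abs(Z-.008)<.006)&(r+g+b<90)&(X>.3)&(X<.8)]))
    t=(g>90)&(g-r>50)&(g-b>30)&(Y<-.2)&(X>.2)
    q=P[t]; print("tray rim",cv2.minAreaRect(q[q[:,2]>.033][:,:2].astype(np.float32)),np.percentile(q[:,2],[1,50,99]))
    for nm,m in(("red",(r>90)&(g<60)&(b<60)),("blue",(b-r>40)&(g-r>15))):
        m=m&(X>.3)&(X<.85)&(Y>-.4)&(Y<.2)&(Z>.02)
        q=P[m]; print(nm,len(q),np.round(np.percentile(q,[2,50,98],axis=0),3).tolist())
    np.set_printoptions(precision=3,suppress=True,linewidth=150)
E
```

```text
top (array([0.55095924, 0.01250394, 0.06956926, 0.05399236]), 372, 59, np.float64(0.0013622875723061229))
glass z 0.00750366967224847
tray rim ((0.37389078736305237, -0.37077978253364563), (0.17025649547576904, 0.16021807491779327), 87.94542694091797) [-0.00073099  0.00384486  0.0415935 ]
red 629 [[0.456, 0.072, 0.165], [0.481, 0.101, 0.183], [0.512, 0.15, 0.202]]
blue 912 [[0.521, -0.355, 0.027], [0.571, -0.119, 0.062], [0.739, -0.055, 0.082]]
scene (array([0.548, 0.012, 0.07 , 0.054]), 423, 71, np.float64(0.0022175430890989493))
glass z 0.009709946118750201
tray rim ((0.3715524673461914, -0.37161314487457275), (0.1711670309305191, 0.16641418635845184), 87.89563751220703) [-0.001  0.007  0.046]
red 373 [[0.467, 0.074, 0.169], [0.514, 0.097, 0.186], [0.534, 0.151, 0.204]]
blue 954 [[0.528, -0.355, 0.024], [0.671, -0.29, 0.063], [0.738, -0.06, 0.084]]
```

```bash
cat >> h.py <<'E'
np.set_printoptions(precision=4,suppress=True,linewidth=150)
PL=np.array([.5495,.0123,.0697])
def local(P): 
    c,s=np.cos(PL[2]),np.sin(PL[2]); d=P[...,:2]-PL[:2]
    return np.stack([d[...,0]*c+d[...,1]*s,-d[...,0]*s+d[...,1]*c,P[...,2]],-1)
def blobs(P,x,y,z,minn=8,mask=None):
    "clusters of plate-frame points in a box"
    L=local(P); m=(L[...,0]>x[0])&(L[...,0]<x[1])&(L[...,1]>y[0])&(L[...,1]<y[1])&(P[...,2]>z[0])&(P[...,2]<z[1])
    if mask is not None: m&=mask
    n,lab,st,_=cv2.connectedComponentsWithStats(m.astype(np.uint8),connectivity=8)
    for i in range(1,n):
        if st[i,4]>=minn:
            q=P[lab==i]; r=cv2.minAreaRect(q[:,:2].astype(np.float32)); B=cv2.boxPoints(r)
            e=max(((B[1]-B[0]),(B[2]-B[1])),key=np.linalg.norm)
            print(" n",len(q),"ctr",np.array(r[0]),"mean",q.mean(0),"size",np.sort(r[1]),"deg %.1f"%(np.degrees(np.arctan2(e[1],e[0]))%180),"local",L[lab==i].mean(0))
E
python3 - <<'E'
from h import *
for n in("top","scene"):
    P,F=load(n); print(n)
    print("stub/head");blobs(P,(-.25,.1),(.0,.33),(.226,.29),3)
    print("arm");blobs(P,(-.25,.1),(.0,.33),(.19,.225),3)
    print("k bar");blobs(P,(.06,.22),(-.22,0),(.106,.13))
    print("s bar");blobs(P,(-.06,.06),(-.22,0),(.095,.12))
    print("sk bar");blobs(P,(-.2,-.06),(-.22,0),(.075,.10))
    print("spoons");blobs(P,(-.22,.22),(-.02,.25),(.014,.05),10)
    print("tray");blobs(P,(-.45,.1),(-.6,-.25),(-.01,.05),100,(F[...,1]-F[...,0]>40)&(F[...,1]-F[...,2]>20))
E
```

```text
top
stub/head
 n 116 ctr [0.5065 0.1635] mean [0.506  0.1611 0.2606] size [0.0188 0.0191] deg 61.8 local [-0.033   0.1514  0.2606]
arm
 n 664 ctr [0.5244 0.2492] mean [0.5229 0.2577 0.215 ] size [0.0347 0.141 ] deg 83.2 local [-0.0094  0.2467  0.215 ]
 n 569 ctr [0.5036 0.1252] mean [0.4988 0.1196 0.205 ] size [0.0545 0.0774] deg 63.6 local [-0.0431  0.1106  0.205 ]
k bar
 n 176 ctr [ 0.6762 -0.0794] mean [ 0.6748 -0.079   0.1179] size [0.0128 0.075 ] deg 179.1 local [ 0.1186 -0.0999  0.1179]
s bar
 n 174 ctr [ 0.5632 -0.0989] mean [ 0.5632 -0.0988  0.108 ] size [0.0136 0.0753] deg 1.4 local [ 0.0059 -0.1118  0.108 ]
sk bar
 n 173 ctr [ 0.4344 -0.1349] mean [ 0.4347 -0.1343  0.0908] size [0.0141 0.0762] deg 31.4 local [-0.1247 -0.1383  0.0908]
spoons
 n 402 ctr [0.6613 0.1122] mean [0.6475 0.116  0.0248] size [0.043  0.1686] deg 4.7 local [0.1049 0.0967 0.0248]
 n 360 ctr [0.4029 0.0922] mean [0.3929 0.0838 0.0241] size [0.0424 0.1317] deg 20.6 local [-0.1512  0.0823  0.0241]
tray
 n 3738 ctr [ 0.3797 -0.3714] mean [ 0.3746 -0.3751  0.007 ] size [0.1709 0.1867] deg 177.8 local [-0.20
[... 436 characters left out ...]
] mean [ 0.5663 -0.0994  0.11  ] size [0.014  0.0759] deg 0.5 local [ 0.009  -0.1126  0.11  ]
sk bar
 n 123 ctr [ 0.4344 -0.1346] mean [ 0.4375 -0.1336  0.0916] size [0.0149 0.0793] deg 29.6 local [-0.1219 -0.1377  0.0916]
spoons
 n 273 ctr [0.4212 0.0847] mean [0.4115 0.0877 0.0254] size [0.0477 0.1881] deg 5.6 local [-0.1324  0.0848  0.0254]
 n 379 ctr [0.6551 0.1123] mean [0.648  0.1163 0.0258] size [0.0463 0.181 ] deg 4.0 local [0.1055 0.0969 0.0258]
 n 14 ctr [0.6367 0.149 ] mean [0.6356 0.1488 0.0153] size [0.0135 0.0282] deg 37.2 local [0.0954 0.1301 0.0153]
tray
 n 3782 ctr [ 0.4109 -0.3726] mean [ 0.4056 -0.3763  0.0128] size [0.1715 0.248 ] deg 178.6 local [-0.1706 -0.3776  0.0128]
```

play_rows --pt "0 0 -0.04 0 0 0 0.085" --pt "0 0 -0.08 0 0 0 0.085" --pt "0 0 -0.12 0 0 -7 0.085" --pt "0 0 -0.12 0 0 -14 0.085" --pt "0 0 -0.12 0 0 -21 0.085" --pt "0 0 -0.12 0 0 -28 0.085" --pt "0 0 -0.12 0 0 -35 0.085" --pt "0 0 -0.12 0 0 -42 0.085" --pt "0 0 -0.12 0 0 -49 0.085" --pt "0 0 -0.12 0 0 -56 0.085" --newtons 40

```text
clock: 0.93
tool_pos: [0.1916, -0.542, 0.3728]
tcp_rot: [-2.478, -1.93, -0.001]
wrist_force: [-0.9, 0.4, -0.5]
gripper_width: 0.085
grip_force: 0.0
```

play_rows --pt "0 0 0 0 0 -7 0.085" --pt "0 0 0 0 0 -14 0.085" --pt "0 0 0 0 0 -21 0.085" --pt "0 0 0 0 0 -28 0.085" --pt "0 0 0 0 0 -35 0.085" --pt "0 0 0 0 0 -42 0.085" --pt "0 0 0 0 0 -49 0.085" --pt "0 0 0 0 0 -56 0.085" --pt "0 0 0 0 0 -63 0.085" --pt "0 0 0 0 0 -70 0.085"

```text
clock: 1.77
tool_pos: [0.1916, -0.542, 0.3728]
tcp_rot: [-0.923, -3.002, -0.001]
wrist_force: [0.6, 1.3, 0.3]
gripper_width: 0.0849
grip_force: 0.0
```

play_rows --pt "0 0 0 0 0 -7 0.085" --pt "0 0 0 0 0 -14 0.085" --pt "0 0 0 0 0 -21 0.085" --pt "0 0 0 0 0 -28 0.085" --pt "0 0 0 0 0 -35 0.085" --pt "0 0 0 0 0 -38.5 0.085" --pt "0 0 0 0 0 -38.5 0.085"

```text
clock: 2.35
tool_pos: [0.1916, -0.542, 0.3728]
tcp_rot: [0.111, -3.139, -0.002]
wrist_force: [0.4, -0.6, 0.1]
gripper_width: 0.085
grip_force: 0.0
```

```bash
cat >> h.py <<'E'
def st():
    o=bot.get_obs(); p=o["tool_pos"]; Rm=R.from_rotvec(o["tcp_rot"]).as_matrix()
    print("t %.1f"%o["clock"],"pos",p,"local",local(p),"yaw %.2f plate-yaw %.2f"%(np.degrees(np.arctan2(Rm[1,0],Rm[0,0])),np.degrees(np.arctan2(Rm[1,0],Rm[0,0])-PL[2])),"q",o["q"],"F",o["wrist_force"],"w %.4f g %.1f"%(o["gripper_width"],o["grip_force"]))
    return p,Rm
def go(x,y,z):
    "tool-axes shift to a plate-frame target"
    p,Rm=st(); w=np.r_[toW(PL,(x,y)),z]; d=Rm.T@(w-p); print("shift",d,"world",w); return d
E
python3 -c "
from h import *
go(-.0325,.1513,.373)
P,F=load('top')
for uv in ((518,316),(613,316),(612,441),(519,441)): u,v=int(uv[0]/1.4),int(uv[1]/1.4);print(P[v-2:v+3,u-2:u+3].reshape(-1,3).max(0),P[v,u])
"
```

```text
t 2.4 pos [ 0.1916 -0.542   0.3728] local [-0.3956 -0.528   0.3728] yaw -175.95 plate-yaw -179.94 q [-1.3706  0.3171  0.3417  1.5964 -0.     -1.4413] F [ 0.4377 -0.5941  0.1038] w 0.0850 g 0.0
shift [-0.3638  0.6789  0.0004] world [0.5065 0.161  0.373 ]
[ 0.5416 -0.2864  0.0325] [ 0.536  -0.2931 -0.0019]
[ 0.5391 -0.4565  0.042 ] [ 0.5336 -0.4807 -0.0034]
[ 0.2999 -0.4455  0.0423] [ 0.2944 -0.452   0.0394]
[ 0.3011 -0.2785  0.0328] [ 0.2908 -0.2849 -0.0005]
```

play_rows --pt "-0.02 0.036 0 0 0 0 0.085" --pt "-0.04 0.072 0 0 0 0 0.085" --pt "-0.06 0.108 0 0 0 0 0.085" --pt "-0.08 0.144 0 0 0 0 0.085" --pt "-0.1 0.18 0 0 0 0 0.085" --pt "-0.12 0.216 0 0 0 0 0.085" --pt "-0.14 0.252 0 0 0 0 0.085" --pt "-0.16 0.288 0 0 0 0 0.085" --pt "-0.18 0.324 0 0 0 0 0.085" --pt "-0.2 0.36 0 0 0 0 0.085"

```text
clock: 3.18
tool_pos: [0.3664, -0.1672, 0.3733]
tcp_rot: [-0.104, 3.14, -0.0]
wrist_force: [0.4, 0.2, 0.3]
gripper_width: 0.0849
grip_force: 0.0
```

play_rows --pt "-0.02 0.036 0 0 0 0 0.085" --pt "-0.04 0.072 0 0 0 0 0.085" --pt "-0.06 0.108 0 0 0 0 0.085" --pt "-0.08 0.144 0 0 0 0 0.085" --pt "-0.1 0.18 0 0 0 0 0.085" --pt "-0.12 0.216 0 0 0 0 0.085" --pt "-0.14 0.252 0 0 0 0 0.085" --pt "-0.155 0.288 0 0 0 0 0.085" --pt "-0.164 0.321 0 0 0 0 0.085" --pt "-0.164 0.321 0 0 0 0 0.085"

```text
clock: 4.02
tool_pos: [0.5083, 0.1676, 0.3719]
tcp_rot: [0.115, -3.138, -0.003]
wrist_force: [-1.3, -0.4, -0.6]
gripper_width: 0.0852
grip_force: 0.0
```

```bash
python3 -c "
from h import *
go(-.0324,.1535,.253)"
```

```text
t 4.0 pos [0.5083 0.1676 0.3719] local [-0.0303  0.1578  0.3719] yaw -175.82 plate-yaw -179.81 q [0.1675 0.2329 0.2263 1.5652 0.0019 0.0945] F [-1.3252 -0.4391 -0.5625] w 0.0852 g 0.0
shift [ 0.0019 -0.0045  0.1189] world [0.5065 0.1632 0.253 ]
```

play_rows --pt "0 0 0 0 0 0 0.085" --pt "0 0 0.03 0 0 0 0.085" --pt "0 0 0.06 0 0 0 0.085" --pt "0 0 0.09 0 0 0 0.085" --pt "0 0 0.12 0 0 0 0.085" --pt "0 0 0.12 0 0 0 0.04"

```text
clock: 4.52
tool_pos: [0.5037, 0.1604, 0.2473]
tcp_rot: [0.104, -3.129, 0.003]
wrist_force: [-2.2, -0.5, -1.6]
gripper_width: 0.075
grip_force: 0.0
```

```bash
python3 -c "
from h import *
go(-.0324,.1535,.253)"
```

```text
t 4.5 pos [0.5037 0.1604 0.2473] local [-0.0354  0.1509  0.2473] yaw -176.21 plate-yaw -180.20 q [ 0.1566  0.2338 -0.0752  1.2727 -0.0005  0.0904] F [-2.2152 -0.4554 -1.6019] w 0.0750 g 0.0
shift [-0.0029  0.0026 -0.0057] world [0.5065 0.1632 0.253 ]
```

play_rows --pt "0 0 0 0 0 0 0.01" --pt "0 0 0 0 0 0 0.01" --pt "0 0 0 0 0 0 0.01" --pt "0 0 0 0 0 0 0.01" --pt "0 0 0 0 0 0 0.01" --pt "0 0 0 0 0 0 0.01"

```text
clock: 5.02
tool_pos: [0.5096, 0.1649, 0.256]
tcp_rot: [-0.111, 3.133, 0.009]
wrist_force: [1.9, 9.3, 2.6]
gripper_width: 0.0193
grip_force: 39.2
```

```bash
python3 -c "
from h import *
go(-.14,.29,.253)"
```

```text
t 5.0 pos [0.5096 0.1649 0.256 ] local [-0.0291  0.155   0.256 ] yaw -175.96 plate-yaw -179.95 q [ 0.1605  0.2299 -0.059   1.275   0.0048  0.0899] F [1.8503 9.2817 2.6218] w 0.0193 g 39.2
shift [0.1108 0.1351 0.003 ] world [0.3896 0.2918 0.253 ]
```

play_rows --pt "0.012 0.004 0 0 0 0 0.01" --pt "0.023 0.008 0 0 0 0 0.01" --pt "0.041 0.0175 0 0 0 0 0.01" --pt "0.058 0.03 0 0 0 0 0.01" --pt "0.073 0.0445 0 0 0 0 0.01" --pt "0.086 0.0615 0 0 0 0 0.01" --pt "0.096 0.08 0 0 0 0 0.01" --pt "0.103 0.0995 0 0 0 0 0.01" --pt "0.107 0.12 0 0 0 0 0.01" --pt "0.1085 0.137 0 0 0 0 0.01"

```text
clock: 5.85
tool_pos: [0.3877, 0.2913, 0.2553]
tcp_rot: [0.107, -3.139, 0.003]
wrist_force: [-11.5, -7.2, 9.9]
gripper_width: 0.019
grip_force: 41.3
```

play_rows --pt "0 0 0 0 0 0 0.01" --pt "0 0 0 0 0 0 0.01" --pt "0 0 0 0 0 0 0.01" --pt "0 0 0 0 0 0 0.01"

```text
clock: 6.18
tool_pos: [0.3878, 0.2926, 0.2553]
tcp_rot: [0.113, -3.138, -0.004]
wrist_force: [-10.0, 2.3, 8.6]
gripper_width: 0.0186
grip_force: 41.6
```

```bash
python3 -c "
from h import *
go(-.14,.29,.253)
snap('top','top1.png')
P,F=load('top')
blobs(P,(-.3,.1),(.15,.4),(.195,.222),10)"
```

```text
t 6.2 pos [0.3878 0.2926 0.2553] local [-0.1418  0.2908  0.2553] yaw -175.89 plate-yaw -179.89 q [ 0.479   0.1403 -0.1714  1.2598  0.0032  0.4073] F [-10.0363   2.299    8.6357] w 0.0186 g 41.6
shift [-0.0018 -0.0009  0.0022] world [0.3896 0.2918 0.253 ]
 n 841 ctr [0.4717 0.2995] mean [0.4783 0.2954 0.2139] size [0.0368 0.1512] deg 0.9 local [-0.0513  0.2873  0.2139]
 n 383 ctr [0.3435 0.2871] mean [0.3449 0.2845 0.2063] size [0.047  0.0482] deg 151.8 local [-0.1851  0.2858  0.2063]
```

View pics/top1.png

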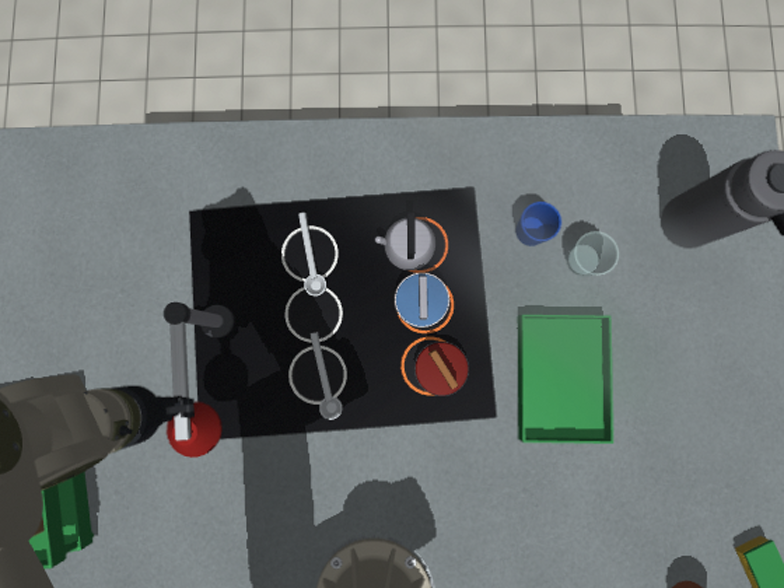

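play_rows --pt "0 0 0 0 0 0 0.085" --pt "0 0 0 0 0 0 0.085" --pt "0 0 0 0 0 0 0.085" --pt "0 0 0 0 0 0 0.085" --pt "0 0 0 0 0 0 0.085" --pt "0 0 -0.03 0 0 0 0.085" --pt "0 0 -0.06 0 0 0 0.085" --pt "0 0 -0.09 0 0 0 0.085" --pt "0 0 -0.11 0 0 0 0.085"

```text
clock: 6.98
tool_pos: [0.3904, 0.2916, 0.366]
tcp_rot: [-0.108, 3.137, 0.001]
wrist_force: [0.7, -0.1, -0.8]
gripper_width: 0.085
grip_force: 0.0
```

play_rows --pt "0 -0.03 0 0 0 0 0.085" --pt "0 -0.06 0 0 0 0 0.085" --pt "0 -0.09 0 0 0 0 0.085" --pt "0 -0.12 0 0 0 0 0.085" --pt "0 -0.15 0 0 0 0 0.085" --pt "0 -0.18 0 0 0 0 0.085" --pt "0 -0.2 0 0 0 0 0.085" --pt "0 -0.2 0 0 0 0 0.085" --pt "0 -0.2 0 0 0 0 0.085"

```text
clock: 7.73
tool_pos: [0.404, 0.0911, 0.3633]
tcp_rot: [-0.104, 3.14, 0.0]
wrist_force: [-0.5, 0.4, 1.4]
gripper_width: 0.0851
grip_force: 0.0
```

```bash
cat >> h.py <<'E'
def lamp(n):
    P,F=load(n); L=local(P)
    d=L[...,:2]-np.array([0,.29]); rr=np.hypot(d[...,0],d[...,1])
    for nm,zr in(("stub",(.235,.28)),):
        m=(P[...,2]>zr[0])&(P[...,2]<zr[1])&(rr>.12)&(rr<.16); q=L[m]
        c=np.array(cv2.minEnclosingCircle(q[:,:2].astype(np.float32))[0]); e=c-[0,.29]
        print(n,nm,len(q),c,"r",np.hypot(*e),"theta",np.arctan2(-e[0],-e[1]))
    m=(P[...,2]>.205)&(P[...,2]<.222)&(rr>.04)&(rr<.2)&(F.min(-1)>60); q=(L[m][:,:2]).astype(np.float32)
    f=cv2.fitLine(q,cv2.DIST_HUBER,0,.01,.01).ravel(); print(" arm line",len(q),f,"theta",np.arctan2(f[0],f[1])%np.pi)
E
python3 -c "
from h import *
st()
for n in ('top','scene'):
    snap(n); print(rings(*load(n))); lamp(n)"
```

```text
t 7.7 pos [0.404  0.0911 0.3633] local [-0.1397  0.0887  0.3633] yaw -176.21 plate-yaw -180.20 q [ 0.0273 -0.0114 -0.0728  1.5091  0.0001 -0.0389] F [-0.458   0.3943  1.4378] w 0.0851 g 0.0
(array([0.5509, 0.0124, 0.0697, 0.0541]), 195, 306, np.float64(0.0013448564310471478))
top stub 0 [0. 0.] r 0.29 theta -0.0
 arm line 267 [ 1.     -0.006  -0.0658  0.2878] theta 1.5767978
(array([0.548 , 0.0122, 0.0685, 0.0542]), 214, 252, np.float64(0.0023395069384406393))
scene stub 92 [-0.1387  0.2888] r 0.13870159197409515 theta 1.5623214016054934
 arm line 334 [ 1.      0.0091 -0.1211  0.2858] theta 1.5617174
```

```bash
cat >> h.py <<'E'
def handle(n,x,y=(-.02,.25),z=(.022,.033),ret=False):
    P,F=load(n); L=local(P)
    m=(L[...,0]>x[0])&(L[...,0]<x[1])&(L[...,1]>y[0])&(L[...,1]<y[1])&(P[...,2]>z[0])&(P[...,2]<z[1])
    q=L[m][:,:2].astype(np.float32)
    f=cv2.fitLine(q,cv2.DIST_HUBER,0,.01,.01).ravel(); d=f[:2]*np.sign(f[0]); t=(q-f[2:])@d
    m2=(L[...,0]>x[0])&(L[...,0]<x[1])&(L[...,1]>y[0])&(L[...,1]<y[1])&(P[...,2]>.013)&(P[...,2]<.04)
    t2=(L[m2][:,:2]-f[2:])@d
    a,b=np.percentile(t2,[.3,99.7]); print(n,len(q),"ends",f[2:]+a*d,f[2:]+b*d,"len",b-a,"deg %.1f"%np.degrees(np.arctan2(d[1],d[0])))
E
python3 -c "
from h import *
for n in ('top','scene'):
    handle(n,(.02,.22)); handle(n,(-.24,-.02))
P,F=load('scene'); cv2.imwrite('pics/s2.png',cv2.resize(F[170:300,300:420,::-1].astype(np.uint8),None,fx=4,fy=4))
"
```

```text
top 318 ends [0.0277 0.087 ] [0.208  0.1086] len 0.18155747614311923 deg 6.8
top 243 ends [-0.2078  0.0734] [-0.0318  0.1009] len 0.1782117222767333 deg 8.9
scene 278 ends [0.0156 0.0857] [0.23   0.1106] len 0.21585684291174106 deg 6.6
scene 218 ends [-0.2319  0.0701] [-0.0059  0.104 ] len 0.2285175872689782 deg 8.5
```

View pics/s2.png

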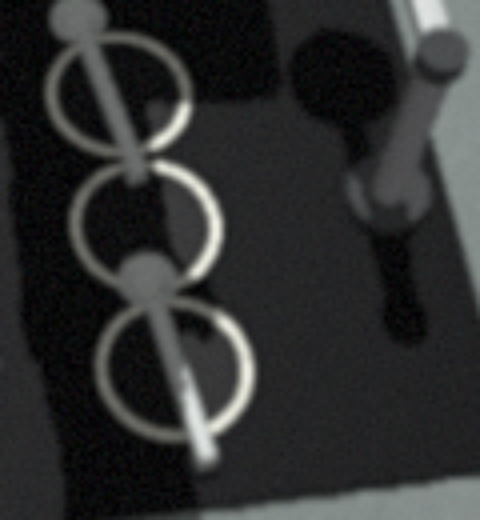

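play_rows --pt "-0.03 0.001 0.025 0 0 -1 0.06" --pt "-0.06 0.002 0.05 0 0 -2 0.06" --pt "-0.09 0.003 0.075 0 0 -3 0.06" --pt "-0.12 0.004 0.1 0 0 -4 0.06" --pt "-0.15 0.005 0.125 0 0 -5 0.06" --pt "-0.18 0.006 0.15 0 0 -6 0.06" --pt "-0.21 0.007 0.175 0 0 -6.8 0.06" --pt "-0.235 0.007 0.2 0 0 -6.8 0.06" --pt "-0.244 0.007 0.225 0 0 -6.8 0.06" --pt "-0.244 0.007 0.243 0 0 -6.8 0.06"

```text
clock: 8.67
tool_pos: [0.648, 0.1176, 0.1165]
tcp_rot: [0.298, -3.126, -0.0]
wrist_force: [-1.0, 0.5, -0.2]
gripper_width: 0.0598
grip_force: 0.0
```

play_rows --pt "0 0 0 0 0 0 0.06" --pt "0 0 0 0 0 0 0.06" --pt "0 0 0 0 0 0 0.06"

```text
clock: 8.92
tool_pos: [0.6469, 0.1169, 0.1214]
tcp_rot: [-0.297, 3.127, -0.0]
wrist_force: [-0.4, 0.0, 0.3]
gripper_width: 0.0604
grip_force: 0.0
```

```bash
python3 -c "
from h import *
go(.104,.096,.036)"
```

```text
t 8.9 pos [0.6469 0.1169 0.1214] local [0.1044 0.0976 0.1214] yaw -169.15 plate-yaw -173.15 q [ 0.0568  0.5324  0.0522  1.0896  0.     -0.1325] F [-0.4238  0.0315  0.311 ] w 0.0604 g 0.0
shift [ 0.0007 -0.0015  0.0854] world [0.6466 0.1153 0.036 ]
```

play_rows --pt "0.001 -0.001 0.025 0 0 0 0.06" --pt "0.001 -0.001 0.05 0 0 0 0.06" --pt "0.001 -0.001 0.07 0 0 0 0.06" --pt "0.001 -0.001 0.08 0 0 0 0.06" --pt "0.001 -0.001 0.085 0 0 0 0.06" --pt "0.001 -0.001 0.085 0 0 0 0.04" --pt "0.001 -0.001 0.085 0 0 0 0.005" --pt "0.001 -0.001 0.085 0 0 0 0.005" --pt "0.001 -0.001 0.085 0 0 0 0.005" --pt "0.001 -0.001 0.085 0 0 0 0.005" --newtons 50

```text
clock: 9.75
tool_pos: [0.6472, 0.1148, 0.0372]
tcp_rot: [-0.294, 3.125, -0.0]
wrist_force: [-0.6, 0.2, 5.8]
gripper_width: 0.0128
grip_force: 50.7
```

play_rows --pt "0 0 0 0 0 0 0.005" --pt "0 0 0 0 0 0 0.005" --pt "0 0 -0.01 0 0 0 0.005" --pt "0 0 -0.03 0 0 0 0.005" --pt "0 0 -0.06 0 0 0 0.005" --pt "0 0 -0.09 0 0 0 0.005" --pt "0 0 -0.12 0 0 0 0.005" --pt "0 0 -0.15 0 0 0 0.005" --pt "0 0 -0.15 0 0 0 0.005" --pt "0 0 -0.15 0 0 0 0.005"

```text
clock: 10.58
tool_pos: [0.6473, 0.1148, 0.1884]
tcp_rot: [-0.294, 3.123, -0.0]
wrist_force: [0.4, 0.5, -0.8]
gripper_width: 0.0125
grip_force: 49.8
```

```bash
python3 -c "
from h import *
p,Rm=st(); 
for w in((.398,-.407,.19),(.398,-.337,.19)): print(w,Rm.T@(np.array(w)-p), local(np.array(w)))
snap('top','t3.png')"
```

```text
t 10.6 pos [0.6473 0.1148 0.1884] local [0.1047 0.0955 0.1884] yaw -169.23 plate-yaw -173.22 q [ 0.0536  0.4931  0.1564  1.2288 -0.0001 -0.1344] F [ 0.3975  0.4658 -0.8049] w 0.0125 g 49.8
(0.398, -0.407, 0.19) [ 0.3424 -0.466  -0.003 ] [-0.1803 -0.4077  0.19  ]
(0.398, -0.337, 0.19) [ 0.3293 -0.3973 -0.003 ] [-0.1755 -0.3379  0.19  ]
```

View pics/t3.png

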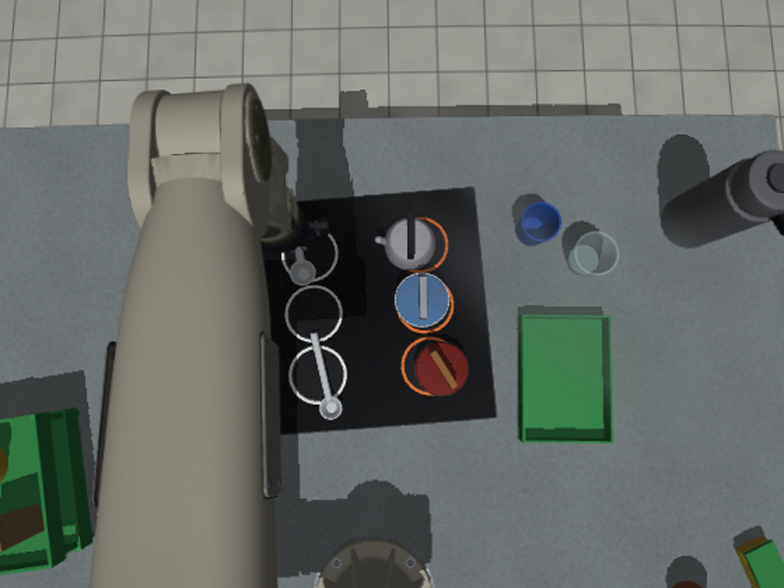

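play_rows --pt "0.01 -0.014 0 0 0 0 0.005" --pt "0.03 -0.042 0 0 0 0 0.005" --pt "0.05 -0.07 0 0 0 0 0.005" --pt "0.072 -0.1 0 0 0 0 0.005" --pt "0.094 -0.13 0 0 0 0 0.005" --pt "0.116 -0.16 0 0 0 0 0.005" --pt "0.138 -0.19 0 0 0 0 0.005" --pt "0.16 -0.22 0 0 0 0 0.005" --pt "0.182 -0.25 0 0 0 0 0.005" --pt "0.204 -0.28 0 0 0 0 0.005"

```text
clock: 11.47
tool_pos: [0.4956, -0.1992, 0.1835]
tcp_rot: [0.295, -3.125, -0.003]
wrist_force: [0.9, -0.8, 0.2]
gripper_width: 0.0125
grip_force: 49.8
```

play_rows --pt "0.022 -0.03 0 0 0 2 0.005" --pt "0.044 -0.06 0 0 0 4 0.005" --pt "0.066 -0.09 0 0 0 6 0.005" --pt "0.088 -0.12 0 0 0 8 0.005" --pt "0.11 -0.15 0 0 0 10 0.005" --pt "0.13 -0.175 0 0 0 12 0.005" --pt "0.138 -0.186 0 0 0 12 0.005" --pt "0.138 -0.186 0 0 0 12 0.005" --pt "0.138 -0.186 0 0 0 12 0.005"

```text
clock: 12.22
tool_pos: [0.3961, -0.4064, 0.1837]
tcp_rot: [-0.036, -3.14, -0.005]
wrist_force: [-0.2, -0.0, -1.1]
gripper_width: 0.0129
grip_force: 49.8
```

```bash
python3 -c "
from h import *
p,Rm=st(); 
for w in((.398,-.407,.034),): print(w,Rm.T@(np.array(w)-p), local(np.array(w)))
snap('top','t4.png')"
```

```text
t 12.2 pos [ 0.3961 -0.4064  0.1837] local [-0.1822 -0.407   0.1837] yaw 178.70 plate-yaw 174.71 q [-0.94    0.3303 -0.1025  1.1414  0.0005 -0.9173] F [-0.2039 -0.0118 -1.1095] w 0.0129 g 49.8
(0.398, -0.407, 0.034) [-0.0022 -0.001   0.1497] [-0.1803 -0.4077  0.034 ]
```

View pics/t4.png

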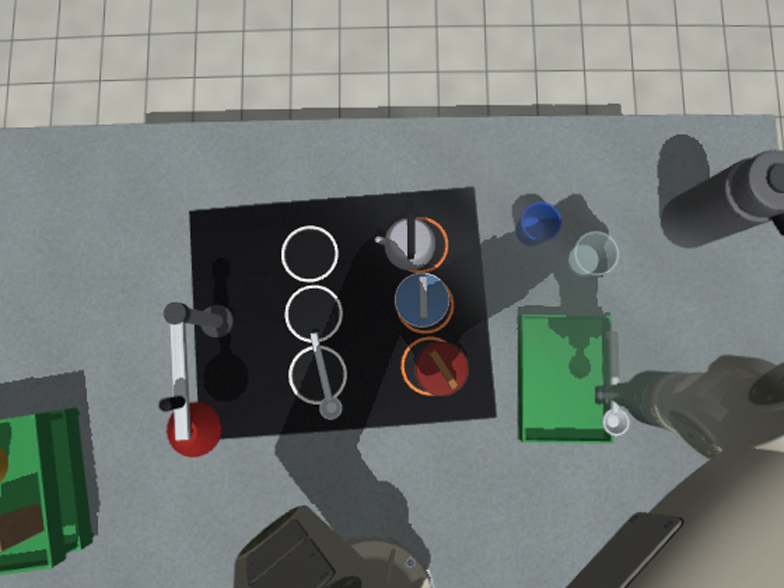

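The spoon is held, parallel to the tray and above it (pixel 614,380); the offset outward is parallax. I lower it and release.

play_rows --pt "-0.001 0 0.025 0 0 0 0.005" --pt "-0.001 0 0.055 0 0 0 0.005" --pt "-0.001 0 0.085 0 0 0 0.005" --pt "-0.001 0 0.115 0 0 0 0.005" --pt "-0.001 0 0.135 0 0 0 0.005" --pt "-0.001 0 0.145 0 0 0 0.005" --pt "-0.001 0 0.15 0 0 0 0.005" --pt "-0.001 0 0.15 0 0 0 0.005" --pt "-0.001 0 0.15 0 0 0 0.005"

```text
clock: 13.02
tool_pos: [0.3988, -0.4071, 0.0363]
tcp_rot: [0.032, 3.141, -0.002]
wrist_force: [0.5, -0.1, -0.0]
gripper_width: 0.0125
grip_force: 49.8
```

play_rows --pt "0 0 0 0 0 0 0.035" --pt "0 0 0 0 0 0 0.035" --pt "0 0 0 0 0 0 0.035" --pt "0 0 0 0 0 0 0.035" --pt "0 0 -0.03 0 0 0 0.035" --pt "0 0 -0.06 0 0 0 0.035" --pt "0 0 -0.1 0 0 0 0.05" --pt "0 0 -0.14 0 0 0 0.06" --pt "0 0 -0.15 0 0 0 0.06" --pt "0 0 -0.15 0 0 0 0.06"

```text
clock: 13.85
tool_pos: [0.3995, -0.4093, 0.1902]
tcp_rot: [0.034, 3.136, -0.011]
wrist_force: [0.2, -0.1, -0.2]
gripper_width: 0.0599
grip_force: 0.0
```

```bash
python3 -c "
from h import *
go(-.135,.0848,.18)"
```

```text
t 13.8 pos [ 0.3995 -0.4093  0.1902] local [-0.1789 -0.4101  0.1902] yaw 178.76 plate-yaw 174.77 q [-0.9377  0.3255 -0.093   1.1433 -0.0001 -0.9161] F [ 0.1651 -0.1286 -0.1947] w 0.0599 g 0.0
shift [0.0014 0.4969 0.0066] world [0.4089 0.0875 0.18  ]
```

play_rows --pt "0 0.035 0 0 0 0 0.06" --pt "0 0.075 0 0 0 0 0.06" --pt "0 0.115 0 0 0 0 0.06" --pt "0 0.155 0 0 0 0 0.06" --pt "0 0.195 0 0 0 0 0.06" --pt "0 0.235 0 0 0 0 0.06" --pt "0 0.275 0 0 0 0 0.06" --pt "0 0.315 0 0 0 0 0.06" --pt "0 0.355 0 0 0 0 0.06" --pt "0.001 0.395 0 0 0 0 0.06"

```text
clock: 14.68
tool_pos: [0.4044, -0.0102, 0.1841]
tcp_rot: [-0.035, -3.14, -0.0]
wrist_force: [1.3, 0.5, -0.7]
gripper_width: 0.0602
grip_force: 0.0
```

play_rows --pt "0 0.03 0 0 0 -3 0.06" --pt "0 0.06 0.01 0 0 -6 0.06" --pt "0 0.085 0.02 0 0 -9 0.06" --pt "0 0.1 0.04 0 0 -12 0.06" --pt "0 0.1 0.06 0 0 -14 0.06" --pt "0 0.1 0.065 0 0 -14 0.06" --pt "0 0.1 0.065 0 0 -14 0.06" --pt "0 0.1 0.065 0 0 -14 0.06"

```text
clock: 15.35
tool_pos: [0.4071, 0.0876, 0.1199]
tcp_rot: [0.347, -3.121, 0.0]
wrist_force: [-0.4, -0.6, 0.6]
gripper_width: 0.0599
grip_force: 0.0
```

```bash
python3 -c "
from h import *
go(-.135,.0848,.036)
snap('top');P,F=load('top')
print('in tray');blobs(P,(-.35,.0),(-.47,-.29),(.009,.034),20,(abs(F[...,1]-F[...,0])<25))
handle('top',(-.24,-.02))"
```

```text
t 15.3 pos [0.4071 0.0876 0.1199] local [-0.1368  0.085   0.1199] yaw -167.32 plate-yaw -171.31 q [ 0.0187  0.1035 -0.5653  0.9036 -0.0002 -0.2027] F [-0.3978 -0.5854  0.5914] w 0.0599 g 0.0
shift [-0.0019 -0.0005  0.0839] world [0.4089 0.0875 0.036 ]
in tray
 n 28 ctr [ 0.5019 -0.29  ] mean [ 0.5031 -0.29    0.0169] size [0.0014 0.0651] deg 178.5 local [-0.0674 -0.2984  0.0169]
 n 240 ctr [ 0.4325 -0.4541] mean [ 0.4366 -0.4541  0.0208] size [0.0043 0.1883] deg 179.0 local [-0.1451 -0.4574  0.0208]
 n 451 ctr [ 0.4144 -0.4114] mean [ 0.4013 -0.408   0.0205] size [0.0411 0.166 ] deg 175.4 local [-0.1771 -0.409   0.0205]
top 182 ends [-0.2083  0.0618] [-0.0223  0.106 ] len 0.1911622979503284 deg 13.4
```

play_rows --pt "-0.001 0 0.025 0 0 0 0.06" --pt "-0.001 0 0.05 0 0 0 0.06" --pt "-0.001 0 0.07 0 0 0 0.06" --pt "-0.001 0 0.08 0 0 0 0.06" --pt "-0.001 0 0.084 0 0 0 0.06" --pt "-0.001 0 0.084 0 0 0 0.04" --pt "-0.001 0 0.084 0 0 0 0.005" --pt "-0.001 0 0.084 0 0 0 0.005" --pt "-0.001 0 0.084 0 0 0 0.005" --pt "-0.001 0 0.084 0 0 0 0.005" --newtons 50

```text
clock: 16.23
tool_pos: [0.4098, 0.0881, 0.0375]
tcp_rot: [-0.349, 3.119, -0.001]
wrist_force: [-0.5, -0.4, 4.6]
gripper_width: 0.0124
grip_force: 50.3
```

play_rows --pt "0 0 0 0 0 0 0.005" --pt "0 0 0 0 0 0 0.005" --pt "0 0 -0.01 0 0 0 0.005" --pt "0 0 -0.03 0 0 0 0.005" --pt "0 0 -0.06 0 0 0 0.005" --pt "0 0 -0.09 0 0 0 0.005" --pt "0 0 -0.12 0 0 0 0.005" --pt "0 0 -0.15 0 0 0 0.005" --pt "0 0 -0.15 0 0 0 0.005" --pt "0 0 -0.15 0 0 0 0.005"

```text
clock: 17.07
tool_pos: [0.4101, 0.0882, 0.1883]
tcp_rot: [-0.349, 3.117, -0.001]
wrist_force: [-0.2, -0.9, -1.7]
gripper_width: 0.0125
grip_force: 49.4
```

```bash
python3 -c "
from h import *
p,Rm=st(); 
for w in((.398,-.335,.19),): print(w,Rm.T@(np.array(w)-p), local(np.array(w)))
"
```

```text
t 17.1 pos [0.4101 0.0882 0.1883] local [-0.1338  0.0854  0.1883] yaw -167.23 plate-yaw -171.22 q [ 0.0201  0.0431 -0.4483  1.0742 -0.0001 -0.2029] F [-0.1586 -0.8732 -1.6923] w 0.0125 g 49.4
(0.398, -0.335, 0.19) [ 0.1054 -0.4101 -0.0018] [-0.1753 -0.3359  0.19  ]
```

play_rows --pt "0.004 -0.016 0 0 0 0 0.005" --pt "0.012 -0.046 0 0 0 0 0.005" --pt "0.02 -0.078 0 0 0 0 0.005" --pt "0.028 -0.109 0 0 0 0 0.005" --pt "0.036 -0.14 0 0 0 0 0.005" --pt "0.044 -0.171 0 0 0 0 0.005" --pt "0.052 -0.202 0 0 0 0 0.005" --pt "0.06 -0.233 0 0 0 0 0.005" --pt "0.068 -0.264 0 0 0 0 0.005" --pt "0.076 -0.295 0 0 0 0 0.005"

```text
clock: 17.9
tool_pos: [0.3985, -0.2173, 0.1847]
tcp_rot: [0.349, -3.12, -0.003]
wrist_force: [0.8, -0.6, -0.1]
gripper_width: 0.0125
grip_force: 49.4
```

play_rows --pt "0.008 -0.031 0 0 0 3 0.005" --pt "0.016 -0.062 0 0 0 6 0.005" --pt "0.024 -0.093 0 0 0 9 0.005" --pt "0.028 -0.11 0 0 0 12 0.005" --pt "0.029 -0.115 0 0 0 14 0.005" --pt "0.029 -0.115 0 0 0 14 0.005" --pt "0.029 -0.115 0 0 0 14 0.005" --pt "0.029 -0.115 0 0 0 14 0.005"

```text
clock: 18.57
tool_pos: [0.3963, -0.3337, 0.1853]
tcp_rot: [-0.032, -3.14, -0.003]
wrist_force: [0.2, 0.4, -1.0]
gripper_width: 0.0126
grip_force: 49.4
```

```bash
python3 -c "
from h import *
p,Rm=st(); 
for w in((.398,-.335,.034),): print(w,Rm.T@(np.array(w)-p), local(np.array(w)))
"
```

```text
t 18.6 pos [ 0.3963 -0.3337  0.1853] local [-0.1769 -0.3345  0.1853] yaw 178.85 plate-yaw 174.86 q [-0.855   0.2368 -0.2264  1.1099  0.0001 -0.8349] F [ 0.1841  0.4138 -1.019 ] w 0.0126 g 49.4
(0.398, -0.335, 0.034) [-0.0019 -0.0015  0.1513] [-0.1753 -0.3359  0.034 ]
```

play_rows --pt "-0.001 0 0.025 0 0 0 0.005" --pt "-0.001 0 0.055 0 0 0 0.005" --pt "-0.001 0 0.085 0 0 0 0.005" --pt "-0.001 0 0.115 0 0 0 0.005" --pt "-0.001 0 0.135 0 0 0 0.005" --pt "-0.001 0 0.145 0 0 0 0.005" --pt "-0.001 0 0.152 0 0 0 0.005" --pt "-0.001 0 0.152 0 0 0 0.005" --pt "-0.001 0 0.152 0 0 0 0.005"

```text
clock: 19.32
tool_pos: [0.3985, -0.335, 0.0352]
tcp_rot: [0.032, 3.14, -0.002]
wrist_force: [0.6, -0.4, -1.6]
gripper_width: 0.0124
grip_force: 49.4
```

play_rows --pt "0 0 0 0 0 0 0.035" --pt "0 0 0 0 0 0 0.035" --pt "0 0 0 0 0 0 0.035" --pt "0 0 0 0 0 0 0.035" --pt "0 0 -0.03 0 0 0 0.035" --pt "0 0 -0.06 0 0 0 0.035" --pt "0 0 -0.1 0 0 0 0.05" --pt "0 0 -0.14 0 0 0 0.06" --pt "0 0 -0.19 0 0 0 0.06" --pt "0 0 -0.2 0 0 0 0.06"

```text
clock: 20.15
tool_pos: [0.399, -0.3363, 0.2402]
tcp_rot: [0.034, 3.136, -0.009]
wrist_force: [-0.1, -1.3, 0.1]
gripper_width: 0.06
grip_force: 0.0
```

```bash
python3 -c "
from h import *
st()
for n in('top','scene'):
    snap(n,'n5%s.png'%n); P,F=load(n); lamp(n); print(rings(P,F))
    print('in tray');blobs(P,(-.35,.0),(-.47,-.29),(.009,.034),40,(abs(F[...,1]-F[...,0])<25))
    print('k bar');blobs(P,(.04,.24),(-.22,0.05),(.112,.13))
    print('s bar');blobs(P,(-.08,.08),(-.22,0.05),(.103,.112))
    print('sk bar');blobs(P,(-.22,-.04),(-.22,0.05),(.083,.10))
"
```

```text
t 20.1 pos [ 0.399  -0.3363  0.2402] local [-0.1744 -0.3373  0.2402] yaw 178.77 plate-yaw 174.78 q [-0.8543  0.2085 -0.1251  1.2295 -0.     -0.8328] F [-0.1375 -1.2671  0.0637] w 0.0600 g 0.0
top stub 138 [-0.1376  0.2894] r 0.13762825086297703 theta 1.5661529353685169
 arm line 731 [ 1.      0.0033 -0.1171  0.2875] theta 1.5674759
(array([0.5512, 0.0125, 0.0687, 0.0539]), 322, 98, np.float64(0.001431748458370831))
in tray
 n 131 ctr [ 0.4725 -0.4546] mean [ 0.4721 -0.4547  0.0205] size [0.0033 0.1083] deg 178.7 local [-0.1097 -0.4605  0.0205]
 n 409 ctr [ 0.4129 -0.3301] mean [ 0.3978 -0.3355  0.02  ] size [0.0404 0.1659] deg 3.3 local [-0.1756 -0.3364  0.02  ]
 n 208 ctr [ 0.4492 -0.4084] mean [ 0.4511 -0.4077  0.0224] size [0.0144 0.0968] deg 178.5 local [-0.1274 -0.4121  0.0224]
 n 103 ctr [ 0.3429 -0.4042] mean [ 0.3427 -0.4064  0.0167] size [0.0235 0.0404] deg 78.6 local [-0.2355 -0.4033  0.0167]
k bar
 n 173 ctr [ 0.6762 -0.0794] mean [ 0.6754 -0.0791  0.1183] size [0.0128 0.0741] deg 179.1 local [ 0.1192 -0.0999  0.1183]
s bar
 n 156 ctr [ 0.5642 -0.0989] mean [ 0.5643 -0.098
[... 365 characters left out ...]
, 0.0666, 0.0539]), 391, 102, np.float64(0.0023069841458339332))
in tray
 n 252 ctr [ 0.4155 -0.336 ] mean [ 0.3987 -0.336   0.0226] size [0.0368 0.1711] deg 179.8 local [-0.1747 -0.3369  0.0226]
 n 273 ctr [ 0.4128 -0.4002] mean [ 0.4014 -0.4077  0.0226] size [0.0409 0.169 ] deg 5.3 local [-0.177  -0.4087  0.0226]
k bar
 n 132 ctr [ 0.676  -0.0796] mean [ 0.6772 -0.079   0.1205] size [0.0138 0.079 ] deg 177.7 local [ 0.121  -0.1     0.1205]
s bar
 n 84 ctr [ 0.5632 -0.0992] mean [ 0.5651 -0.0997  0.1091] size [0.0139 0.0755] deg 0.5 local [ 0.0078 -0.1128  0.1091]
sk bar
 n 112 ctr [ 0.4339 -0.1343] mean [ 0.435  -0.1349  0.0927] size [0.0159 0.0763] deg 32.5 local [-0.1244 -0.1389  0.0927]
```

View pics/n5scene.png

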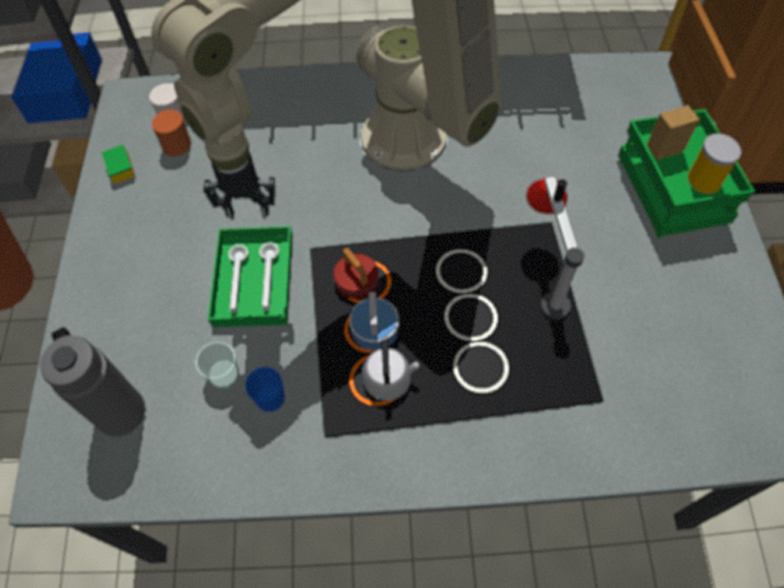

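```bash
python3 -c "
from h import *
go(.120,-.0999,.18)"
```

```text
t 20.2 pos [ 0.3995 -0.3369  0.2392] local [-0.174  -0.3379  0.2392] yaw 178.77 plate-yaw 174.78 q [-0.8543  0.2092 -0.1268  1.2257 -0.     -0.8328] F [-0.0561 -0.3053 -0.1739] w 0.0601 g 0.0
shift [-0.2707  0.2642  0.059 ] world [ 0.6762 -0.079   0.18  ]
```

play_rows --pt "-0.015 0.015 0 0 0 0 0.05" --pt "-0.043 0.042 0 0 0 0 0.05" --pt "-0.071 0.069 0 0 0 0 0.05" --pt "-0.099 0.096 0 0 0 0 0.05" --pt "-0.127 0.123 0 0 0 0 0.05" --pt "-0.155 0.15 0 0 0 0 0.05" --pt "-0.183 0.178 0 0 0 0 0.05" --pt "-0.211 0.206 0 0 0 0 0.05" --pt "-0.239 0.234 0 0 0 0 0.05" --pt "-0.26 0.254 0 0 0 0 0.05"

```text
clock: 21.08
tool_pos: [0.6645, -0.0837, 0.2324]
tcp_rot: [-0.031, -3.14, -0.001]
wrist_force: [-0.1, -0.0, 0.1]
gripper_width: 0.0498
grip_force: 0.0
```

play_rows --pt "-0.011 0.01 0.02 0 0 0 0.05" --pt "-0.011 0.01 0.04 0 0 0 0.05" --pt "-0.011 0.01 0.05 0 0 0 0.05" --pt "-0.011 0.01 0.055 0 0 0 0.05" --pt "-0.011 0.01 0.055 0 0 0 0.05" --pt "-0.011 0.01 0.055 0 0 0 0.05"

```text
clock: 21.58
tool_pos: [0.674, -0.0775, 0.1795]
tcp_rot: [-0.035, -3.141, 0.0]
wrist_force: [0.3, -0.4, 1.0]
gripper_width: 0.0499
grip_force: 0.0
```

```bash
python3 -c "
from h import *
go(.120,-.0999,.116)
for n in('scene','top'):
    snap(n);P,F=load(n);print('s bar');blobs(P,(-.08,.08),(-.22,0.05),(.103,.112))
    print('sk bar');blobs(P,(-.22,-.04),(-.22,0.05),(.083,.10))
    print('k bar');blobs(P,(.04,.24),(-.22,0.05),(.112,.13))
"
```

```text
t 21.6 pos [ 0.674  -0.0775  0.1795] local [ 0.1179 -0.0983  0.1795] yaw 178.71 plate-yaw 174.71 q [-0.2326  0.5436  0.2168  1.2444 -0.0001 -0.2101] F [ 0.3112 -0.3996  1.0074] w 0.0499 g 0.0
shift [-0.0023 -0.0014  0.0635] world [ 0.6762 -0.079   0.116 ]
s bar
sk bar
 n 19 ctr [ 0.4089 -0.1531] mean [ 0.4086 -0.1527  0.0935] size [0.0104 0.0192] deg 159.5 local [-0.152  -0.1548  0.0935]
k bar
 n 135 ctr [ 0.6762 -0.0795] mean [ 0.677  -0.0789  0.12  ] size [0.0139 0.0771] deg 178.2 local [ 0.1209 -0.0998  0.12  ]
s bar
sk bar
 n 61 ctr [ 0.4158 -0.1461] mean [ 0.4142 -0.1477  0.0909] size [0.0139 0.0329] deg 31.3 local [-0.1461 -0.1502  0.0909]
k bar
```

Kettle has not moved. I lower over the bar and cage it at 18 mm opening, which does not grip and so cannot lift.

play_rows --pt "-0.001 -0.001 0.02 0 0 0 0.05" --pt "-0.001 -0.001 0.04 0 0 0 0.05" --pt "-0.001 -0.001 0.055 0 0 0 0.05" --pt "-0.001 -0.001 0.062 0 0 0 0.05" --pt "-0.001 -0.001 0.062 0 0 0 0.04" --pt "-0.001 -0.001 0.062 0 0 0 0.028" --pt "-0.001 -0.001 0.062 0 0 0 0.018" --pt "-0.001 -0.001 0.062 0 0 0 0.018" --pt "-0.001 -0.001 0.062 0 0 0 0.018" --pt "-0.001 -0.001 0.062 0 0 0 0.018" --newtons 20

```text
clock: 22.52
tool_pos: [0.6759, -0.0779, 0.1182]
tcp_rot: [0.034, 3.14, -0.001]
wrist_force: [0.4, -0.2, -0.4]
gripper_width: 0.0179
grip_force: 0.0
```

```bash
python3 -c "
from h import *
go(.120,.1,.116)
"
```

```text
t 22.5 pos [ 0.6759 -0.0779  0.1182] local [ 0.1198 -0.0988  0.1182] yaw 178.77 plate-yaw 174.78 q [-0.2326  0.5773  0.1204  1.1124 -0.0001 -0.2112] F [ 0.3522 -0.2403 -0.4107] w 0.0179 g 0.0
shift [0.0179 0.198  0.0021] world [0.6622 0.1204 0.116 ]
```

play_rows --pt "0.0 0.004 0 0 0 0 0.018" --pt "0.001 0.012 0 0 0 0 0.018" --pt "0.002 0.023 0 0 0 0 0.018" --pt "0.003 0.035 0 0 0 0 0.018" --pt "0.004 0.047 0 0 0 0 0.018" --pt "0.005 0.059 0 0 0 0 0.018" --pt "0.0065 0.071 0 0 0 0 0.018" --pt "0.0075 0.083 0 0 0 0 0.018" --pt "0.0085 0.095 0 0 0 0 0.018" --pt "0.0095 0.107 0 0 0 0 0.018"

```text
clock: 23.35
tool_pos: [0.668, 0.0308, 0.1173]
tcp_rot: [-0.033, -3.141, 0.0]
wrist_force: [0.3, -2.0, 1.5]
gripper_width: 0.0178
grip_force: 0.9
```

play_rows --pt "0.001 0.012 0 0 0 0 0.018" --pt "0.002 0.024 0 0 0 0 0.018" --pt "0.003 0.036 0 0 0 0 0.018" --pt "0.004 0.048 0 0 0 0 0.018" --pt "0.005 0.06 0 0 0 0 0.018" --pt "0.006 0.071 0 0 0 0 0.018" --pt "0.007 0.08 0 0 0 0 0.018" --pt "0.008 0.087 0 0 0 0 0.018" --pt "0.0085 0.091 0 0 0 0 0.018" --pt "0.0085 0.093 0 0 0 0 0.018"

```text
clock: 24.18
tool_pos: [0.6614, 0.1232, 0.1172]
tcp_rot: [-0.033, -3.141, 0.0]
wrist_force: [0.7, -1.1, 1.4]
gripper_width: 0.0175
grip_force: 0.9
```

play_rows --pt "0 0 0 0 0 0 0.018" --pt "0 0 0 0 0 0 0.018" --pt "0 0 0 0 0 0 0.018"

```text
clock: 24.43
tool_pos: [0.6616, 0.1223, 0.117]
tcp_rot: [-0.034, -3.141, -0.0]
wrist_force: [-0.1, 0.6, 0.3]
gripper_width: 0.0181
grip_force: 0.0
```

```bash
python3 -c "
from h import *
go(.120,.102,.116)
for n in('scene','top'):
    snap(n,'k6%s.png'%n);P,F=load(n)
    print('k bar');blobs(P,(.04,.24),(.04,.16),(.108,.125))
"
```

```text
t 24.4 pos [0.6616 0.1223 0.117 ] local [0.1195 0.1019 0.117 ] yaw 178.75 plate-yaw 174.75 q [0.0635 0.5653 0.0967 1.1026 0.0003 0.0853] F [-0.0697  0.5566  0.2856] w 0.0181 g 0.0
shift [-0.0005  0.0001  0.001 ] world [0.6621 0.1224 0.116 ]
k bar
 n 118 ctr [0.673 0.124] mean [0.6751 0.1199 0.1188] size [0.0413 0.0491] deg 26.3 local [0.1328 0.0986 0.1188]
k bar
 n 70 ctr [0.6411 0.1201] mean [0.6387 0.1197 0.1177] size [0.0188 0.0333] deg 160.8 local [0.0965 0.101  0.1177]
```

View pics/k6scene.png

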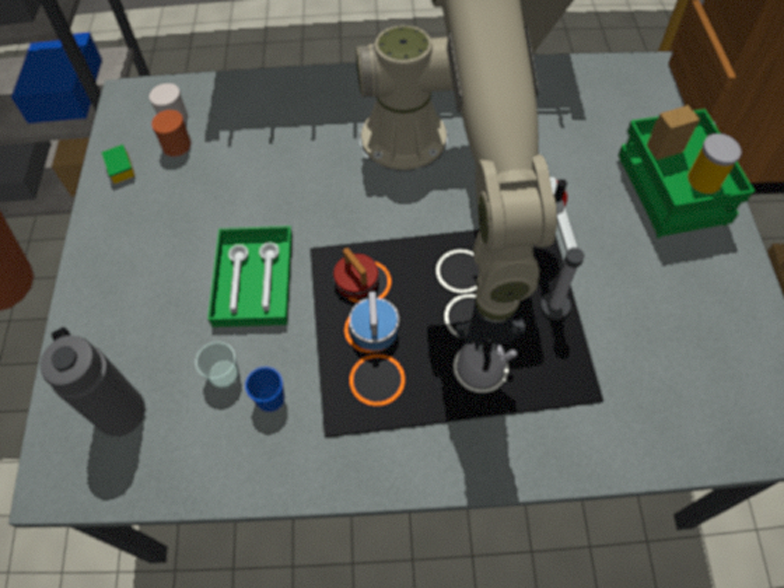

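play_rows --pt "0 0 0 0 0 0 0.05" --pt "0 0 0 0 0 0 0.05" --pt "0 0 0 0 0 0 0.05" --pt "0 0 0 0 0 0 0.05" --pt "0 0 -0.02 0 0 0 0.05" --pt "0 0 -0.045 0 0 0 0.05" --pt "0 0 -0.065 0 0 0 0.05" --pt "0 0 -0.075 0 0 0 0.05" --pt "0 0 -0.075 0 0 0 0.05"

```text
clock: 25.28
tool_pos: [0.6633, 0.1226, 0.1954]
tcp_rot: [0.034, 3.136, 0.0]
wrist_force: [0.3, 0.1, 0.5]
gripper_width: 0.05
grip_force: 0.0
```

```bash
python3 -c "
from h import *
go(.0073,-.112,.19)"
```

```text
t 25.3 pos [0.6633 0.1226 0.1954] local [0.1212 0.1021 0.1954] yaw 178.77 plate-yaw 174.78 q [ 0.064   0.5249  0.2251  1.2657 -0.0001  0.0854] F [0.2502 0.0859 0.4844] w 0.0500 g 0.0
shift [ 0.0939 -0.2236  0.0048] world [ 0.5646 -0.0989  0.19  ]
```

play_rows --pt "0.006 -0.014 0 0 0 0 0.05" --pt "0.017 -0.042 0 0 0 0 0.05" --pt "0.029 -0.07 0 0 0 0 0.05" --pt "0.041 -0.098 0 0 0 -1 0.05" --pt "0.053 -0.126 0 0 0 -2 0.05" --pt "0.065 -0.154 0 0 0 -2.3 0.05" --pt "0.077 -0.182 0 0 0 -2.3 0.05" --pt "0.088 -0.21 0 0 0 -2.3 0.05" --pt "0.094 -0.224 0 0 0 -2.3 0.05" --pt "0.094 -0.224 0 0 0 -2.3 0.05"

```text
clock: 26.12
tool_pos: [0.561, -0.102, 0.1908]
tcp_rot: [0.023, -3.139, 0.0]
wrist_force: [-0.5, 0.2, -0.5]
gripper_width: 0.0503
grip_force: 0.0
```

play_rows --pt "0 0 0 0 0 0 0.05" --pt "0 0 0 0 0 0 0.05"

```text
clock: 26.28
tool_pos: [0.5627, -0.0989, 0.1914]
tcp_rot: [0.029, -3.14, -0.001]
wrist_force: [-0.2, 0.5, -0.3]
gripper_width: 0.0498
grip_force: 0.0
```

```bash
python3 -c "
from h import *
go(.0073,-.112,.105)
for n in('scene','top'):
    snap(n);P,F=load(n);print('s bar');blobs(P,(-.08,.08),(-.22,0.0),(.098,.114))
    print('sk bar');blobs(P,(-.22,-.04),(-.22,0.05),(.083,.10))
    print('k bar');blobs(P,(.04,.24),(.0,0.2),(.112,.13))
"
```

```text
t 26.3 pos [ 0.5627 -0.0989  0.1914] local [ 0.0054 -0.1119  0.1914] yaw -178.93 plate-yaw -182.92 q [-0.3147  0.3316 -0.0812  1.1592  0.0003 -0.3334] F [-0.1848  0.5226 -0.3172] w 0.0498 g 0.0
shift [-0.002  -0.0001  0.0864] world [ 0.5646 -0.0989  0.105 ]
s bar
 n 110 ctr [ 0.5628 -0.0993] mean [ 0.5666 -0.0992  0.1092] size [0.0138 0.0761] deg 0.3 local [ 0.0093 -0.1124  0.1092]
sk bar
k bar
 n 133 ctr [0.662  0.1203] mean [0.6644 0.1198 0.1201] size [0.0148 0.0762] deg 179.6 local [0.1221 0.0993 0.1201]
s bar
sk bar
k bar
 n 173 ctr [0.662 0.12 ] mean [0.6614 0.1197 0.1179] size [0.0143 0.0751] deg 177.4 local [0.1191 0.0994 0.1179]
```

play_rows --pt "-0.001 0 0.025 0 0 0 0.05" --pt "-0.001 0 0.05 0 0 0 0.05" --pt "-0.001 0 0.075 0 0 0 0.05" --pt "-0.001 0 0.085 0 0 0 0.05" --pt "-0.001 0 0.085 0 0 0 0.04" --pt "-0.001 0 0.085 0 0 0 0.028" --pt "-0.001 0 0.085 0 0 0 0.018" --pt "-0.001 0 0.085 0 0 0 0.018" --pt "-0.001 0 0.085 0 0 0 0.018" --pt "-0.001 0 0.085 0 0 0 0.018"

```text
clock: 27.22
tool_pos: [0.5646, -0.0997, 0.1084]
tcp_rot: [-0.029, 3.14, -0.001]
wrist_force: [-0.3, -0.2, -0.5]
gripper_width: 0.0178
grip_force: 0.0
```

```bash
python3 -c "
from h import *
go(.000,.102,.105)
"
```

```text
t 27.2 pos [ 0.5646 -0.0997  0.1084] local [ 0.0073 -0.1127  0.1084] yaw -178.93 plate-yaw -182.93 q [-0.3147  0.3909 -0.2095  0.9684 -0.0001 -0.3333] F [-0.2876 -0.2333 -0.5107] w 0.0178 g 0.0
shift [0.0182 0.2141 0.0032] world [0.5424 0.1141 0.105 ]
```

play_rows --pt "0.0 0.004 0 0 0 0 0.018" --pt "0.001 0.012 0 0 0 0 0.018" --pt "0.002 0.023 0 0 0 0 0.018" --pt "0.003 0.035 0 0 0 0 0.018" --pt "0.004 0.047 0 0 0 0 0.018" --pt "0.005 0.059 0 0 0 0 0.018" --pt "0.006 0.071 0 0 0 0 0.018" --pt "0.007 0.083 0 0 0 0 0.018" --pt "0.008 0.095 0 0 0 0 0.018" --pt "0.009 0.107 0 0 0 0 0.018"

```text
clock: 28.05
tool_pos: [0.5527, 0.0088, 0.1073]
tcp_rot: [0.03, -3.141, 0.0]
wrist_force: [0.3, -2.9, 1.7]
gripper_width: 0.018
grip_force: 1.0
```

play_rows --pt "0.001 0.013 0 0 0 0 0.018" --pt "0.002 0.026 0 0 0 0 0.018" --pt "0.003 0.039 0 0 0 0 0.018" --pt "0.004 0.052 0 0 0 0 0.018" --pt "0.005 0.065 0 0 0 0 0.018" --pt "0.006 0.078 0 0 0 0 0.018" --pt "0.007 0.09 0 0 0 0 0.018" --pt "0.008 0.099 0 0 0 0 0.018" --pt "0.009 0.105 0 0 0 0 0.018" --pt "0.009 0.107 0 0 0 0 0.018"

```text
clock: 28.88
tool_pos: [0.5415, 0.1153, 0.1071]
tcp_rot: [0.031, -3.141, -0.0]
wrist_force: [1.0, -1.5, 1.6]
gripper_width: 0.0181
grip_force: 1.1
```

play_rows --pt "0 0 0 0 0 0 0.018" --pt "0 0 0 0 0 0 0.018" --pt "0 0 0 0 0 0 0.018" --pt "0 0 0 0 0 0 0.05" --pt "0 0 0 0 0 0 0.05" --pt "0 0 0 0 0 0 0.05" --pt "0 0 0 0 0 0 0.05" --pt "0 0 -0.02 0 0 0 0.05" --pt "0 0 -0.05 0 0 0 0.05" --pt "0 0 -0.07 0 0 0 0.05"

```text
clock: 29.72
tool_pos: [0.542, 0.1141, 0.1788]
tcp_rot: [-0.029, 3.141, -0.0]
wrist_force: [2.1, 0.3, -0.8]
gripper_width: 0.0502
grip_force: 0.0
```

```bash
python3 -c "
from h import *
go(-.1247,-.1387,.18)
for n in('scene','top'):
    snap(n);P,F=load(n);print('s bar');blobs(P,(-.06,.06),(.0,0.2),(.098,.114))
    print('sk bar');blobs(P,(-.22,-.04),(-.22,0.05),(.083,.10))
"
```

```text
t 29.7 pos [0.542  0.1141 0.1788] local [-0.0004  0.1021  0.1788] yaw -178.94 plate-yaw -182.94 q [ 0.0626  0.3051 -0.1504  1.115  -0.      0.0441] F [ 2.0974  0.3168 -0.8488] w 0.0502 g 0.0
shift [ 0.1118 -0.2469 -0.0012] world [ 0.4348 -0.1347  0.18  ]
s bar
 n 117 ctr [0.5409 0.1125] mean [0.5429 0.1116 0.109 ] size [0.015 0.075] deg 1.9 local [0.0004 0.0996 0.109 ]
sk bar
 n 115 ctr [ 0.434  -0.1351] mean [ 0.4359 -0.1344  0.0928] size [0.0153 0.0775] deg 31.5 local [-0.1235 -0.1385  0.0928]
s bar
 n 79 ctr [0.5192 0.1122] mean [0.5189 0.1116 0.108 ] size [0.0132 0.0325] deg 179.3 local [-0.0236  0.1012  0.108 ]
sk bar
 n 173 ctr [ 0.4345 -0.1346] mean [ 0.4345 -0.1345  0.0911] size [0.0141 0.0756] deg 31.7 local [-0.125  -0.1385  0.0911]
```

play_rows --pt "0.006 -0.012 0 0 0 -2 0.05" --pt "0.018 -0.038 0 0 0 -5.5 0.05" --pt "0.03 -0.065 0 0 0 -9 0.05" --pt "0.042 -0.092 0 0 0 -12.5 0.05" --pt "0.054 -0.119 0 0 0 -16 0.05" --pt "0.066 -0.146 0 0 0 -19.5 0.05" --pt "0.078 -0.173 0 0 0 -23 0.05" --pt "0.09 -0.2 0 0 0 -26.5 0.05" --pt "0.102 -0.227 0 0 0 -30.4 0.05" --pt "0.111 -0.247 0 0 0 -30.4 0.05"

```text
clock: 30.65
tool_pos: [0.4342, -0.1364, 0.1766]
tcp_rot: [0.854, -3.022, -0.0]
wrist_force: [-0.1, -0.6, -0.9]
gripper_width: 0.0499
grip_force: 0.0
```

play_rows --pt "0 0 0 0 0 0 0.05" --pt "0 0 0 0 0 0 0.05" --pt "0 0 0 0 0 0 0.05"

```text
clock: 30.9
tool_pos: [0.4354, -0.1344, 0.1768]
tcp_rot: [0.851, -3.024, -0.001]
wrist_force: [-0.7, -0.2, 0.7]
gripper_width: 0.0502
grip_force: 0.0
```

```bash
python3 -c "
from h import *
go(-.1245,-.1387,.088)
for n in('scene','top'):
    snap(n);P,F=load(n);print('s bar');blobs(P,(-.06,.06),(.0,0.2),(.098,.114))
    print('sk bar');blobs(P,(-.22,-.04),(-.22,0.05),(.083,.10))
    print('k bar');blobs(P,(.04,.24),(.0,0.2),(.112,.13))
"
```

```text
t 30.9 pos [ 0.4354 -0.1344  0.1768] local [-0.1241 -0.1384  0.1768] yaw -148.57 plate-yaw -152.56 q [-0.4762  0.125  -0.387   1.0596  0.0004 -1.0248] F [-0.6695 -0.1632  0.6764] w 0.0502 g 0.0
shift [ 0.0005 -0.0001  0.0888] world [ 0.435  -0.1347  0.088 ]
s bar
 n 111 ctr [0.5401 0.1118] mean [0.5418 0.1115 0.1094] size [0.0153 0.079 ] deg 0.2 local [-0.0008  0.0995  0.1094]
sk bar
 n 111 ctr [ 0.4342 -0.1347] mean [ 0.4358 -0.1344  0.0924] size [0.0144 0.078 ] deg 30.8 local [-0.1236 -0.1384  0.0924]
k bar
 n 137 ctr [0.6632 0.1202] mean [0.6643 0.1199 0.1197] size [0.0141 0.0752] deg 178.6 local [0.122  0.0993 0.1197]
s bar
 n 183 ctr [0.5409 0.1119] mean [0.5406 0.1119 0.1081] size [0.0139 0.0759] deg 0.1 local [-0.0019  0.1     0.1081]
sk bar
 n 24 ctr [ 0.462  -0.1173] mean [ 0.462  -0.117   0.0912] size [0.0109 0.0138] deg 132.6 local [-0.0963 -0.1229  0.0912]
k bar
 n 170 ctr [0.6617 0.1201] mean [0.6615 0.1197 0.1178] size [0.0142 0.0736] deg 177.8 local [0.1192 0.0994 0.1178]
```

play_rows --pt "0 0 0.025 0 0 0 0.05" --pt "0 0 0.05 0 0 0 0.05" --pt "0 0 0.075 0 0 0 0.05" --pt "0 0 0.086 0 0 0 0.05" --pt "0 0 0.087 0 0 0 0.04" --pt "0 0 0.087 0 0 0 0.028" --pt "0 0 0.087 0 0 0 0.016" --pt "0 0 0.087 0 0 0 0.016" --pt "0 0 0.087 0 0 0 0.016" --pt "0 0 0.087 0 0 0 0.016"

```text
clock: 31.83
tool_pos: [0.4361, -0.1348, 0.0911]
tcp_rot: [-0.852, 3.022, -0.001]
wrist_force: [-0.0, 2.1, 0.6]
gripper_width: 0.0159
grip_force: 0.7
```

play_rows --pt "0 0 0 0 0 3 0.016" --pt "0 0 0 0 0 6.5 0.016" --pt "0 0 0 0 0 10 0.016" --pt "0 0 0 0 0 13.5 0.016" --pt "0 0 0 0 0 17 0.016" --pt "0 0 0 0 0 20.5 0.016" --pt "0 0 0 0 0 24 0.016" --pt "0 0 0 0 0 28 0.016" --pt "0 0 0 0 0 32 0.016" --pt "0 0 0 0 0 32 0.016"

```text
clock: 32.67
tool_pos: [0.436, -0.1353, 0.0908]
tcp_rot: [0.018, 3.14, -0.002]
wrist_force: [1.5, -0.3, -0.0]
gripper_width: 0.0159
grip_force: 0.0
```

```bash
python3 -c "
from h import *
go(-.12,.102,.088)
for n in('scene','top'):
    snap(n);P,F=load(n)
    print('sk bar');blobs(P,(-.22,-.04),(-.22,0.05),(.083,.10))
"
```

```text
t 32.7 pos [ 0.436  -0.1353  0.0908] local [-0.1235 -0.1394  0.0908] yaw 179.36 plate-yaw 175.36 q [-0.4768  0.2064 -0.5221  0.8407 -0.0005 -0.4656] F [ 1.5112 -0.2511 -0.0233] w 0.0159 g 0.0
shift [0.016  0.2408 0.0026] world [0.4227 0.1057 0.088 ]
sk bar
 n 117 ctr [ 0.441  -0.1361] mean [ 0.4437 -0.1356  0.0927] size [0.0364 0.0624] deg 29.4 local [-0.1158 -0.1402  0.0927]
sk bar
```

play_rows --pt "0.0 0.004 0 0 0 0 0.016" --pt "0.001 0.013 0 0 0 0 0.016" --pt "0.002 0.025 0 0 0 0 0.016" --pt "0.003 0.038 0 0 0 0 0.016" --pt "0.004 0.051 0 0 0 0 0.016" --pt "0.005 0.064 0 0 0 0 0.016" --pt "0.006 0.078 0 0 0 0 0.016" --pt "0.007 0.092 0 0 0 0 0.016" --pt "0.008 0.106 0 0 0 0 0.016" --pt "0.009 0.12 0 0 0 0 0.016"

```text
clock: 33.6
tool_pos: [0.4272, -0.0132, 0.0904]
tcp_rot: [0.013, 3.141, -0.0]
wrist_force: [0.3, -0.9, 1.8]
gripper_width: 0.016
grip_force: 0.9
```

play_rows --pt "0.001 0.014 0 0 0 0 0.016" --pt "0.002 0.028 0 0 0 0 0.016" --pt "0.003 0.042 0 0 0 0 0.016" --pt "0.004 0.056 0 0 0 0 0.016" --pt "0.005 0.07 0 0 0 0 0.016" --pt "0.006 0.084 0 0 0 0 0.016" --pt "0.007 0.098 0 0 0 0 0.016" --pt "0.007 0.109 0 0 0 0 0.016" --pt "0.007 0.117 0 0 0 0 0.016" --pt "0.007 0.12 0 0 0 0 0.016"

```text
clock: 34.43
tool_pos: [0.4209, 0.1068, 0.0902]
tcp_rot: [-0.011, -3.141, -0.0]
wrist_force: [-0.2, -2.4, 2.0]
gripper_width: 0.0156
grip_force: 1.2
```

play_rows --pt "0 0 0 0 0 0 0.016" --pt "0 0 0 0 0 0 0.016" --pt "0 0 0 0 0 0 0.016" --pt "0 0 0 0 0 0 0.05" --pt "0 0 0 0 0 0 0.05" --pt "0 0 0 0 0 0 0.05" --pt "0 0 0 0 0 0 0.05" --pt "0 0 -0.02 0 0 0 0.05" --pt "0 0 -0.05 0 0 0 0.05" --pt "0 0 -0.085 0 0 0 0.05"

```text
clock: 35.27
tool_pos: [0.4202, 0.1051, 0.1748]
tcp_rot: [-0.015, -3.137, 0.001]
wrist_force: [1.4, 1.1, 0.6]
gripper_width: 0.0501
grip_force: 0.0
```

```bash
python3 -c "
from h import *
st()
for n in('scene','top'):
    snap(n,'m7%s.png'%n);P,F=load(n)
    print('sk bar');blobs(P,(-.22,-.06),(.0,.2),(.083,.10)); lamp(n)
    print('s bar');blobs(P,(-.06,.06),(.0,0.2),(.103,.114))
    print('k bar');blobs(P,(.04,.24),(.0,0.2),(.112,.13))
"
```

```text
t 35.3 pos [0.4202 0.1051 0.1748] local [-0.1226  0.1015  0.1748] yaw 179.44 plate-yaw 175.45 q [ 0.0593  0.0867 -0.4362  1.0523 -0.0001  0.069 ] F [1.417  1.0557 0.6033] w 0.0501 g 0.0
sk bar
 n 107 ctr [0.4216 0.1047] mean [0.4227 0.1044 0.0931] size [0.0139 0.0769] deg 0.0 local [-0.1201  0.1007  0.0931]
scene stub 93 [-0.1383  0.2883] r 0.1382774586170415 theta 1.5583724087813409
 arm line 336 [ 0.9996  0.028  -0.1027  0.2861] theta 1.5428255
s bar
 n 115 ctr [0.5395 0.1119] mean [0.5415 0.1115 0.1098] size [0.0152 0.0782] deg 1.1 local [-0.0011  0.0995  0.1098]
k bar
 n 135 ctr [0.6621 0.1205] mean [0.6643 0.12   0.1197] size [0.0143 0.0772] deg 178.2 local [0.122  0.0994 0.1197]
sk bar
 n 45 ctr [0.4482 0.1048] mean [0.4493 0.1036 0.0911] size [0.0131 0.0202] deg 0.2 local [-0.0936  0.098   0.0911]
 n 15 ctr [0.3881 0.1005] mean [0.3882 0.1012 0.0904] size [0.0061 0.0143] deg 143.9 local [-0.1548  0.0999  0.0904]
top stub 0 [0. 0.] r 0.29 theta -0.0
 arm line 103 [ 0.6226  0.7826 -0.0508  0.2857] theta 0.6720277
s bar
 n 179 ctr [0.5407 0.1123] mean [0.5409 0.112  0.108 ] size [0.0136 0.0755] deg 0.1 local [-0.0016  0.1001  0.108 ]
k bar
 n 172 ctr [0.6623 0.1202] mean [0.6617 0.1197 0.1181] size [0.0141 0.0747] deg 177.8 local [0.1194 0.0993 0.1181]
```

View pics/m7scene.png

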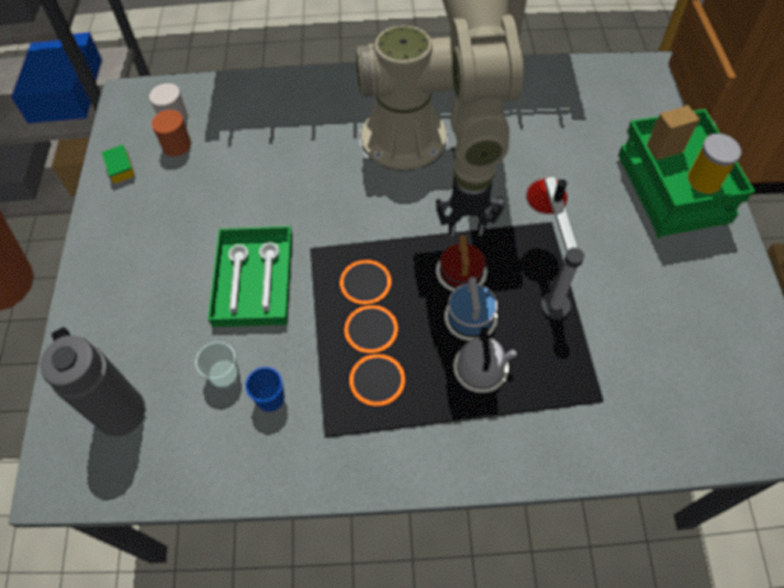

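play_rows --pt "0 0 -0.03 0 0 0 0.06" --pt "0 0 -0.07 0 0 0 0.06" --pt "0 0 -0.11 0 0 0 0.06" --pt "0 0 -0.15 0 0 0 0.06" --pt "0 0 -0.18 0 0 0 0.06" --pt "0 0.02 -0.195 0 0 0 0.06" --pt "0 0.05 -0.195 0 0 0 0.06" --pt "0.0 0.08 -0.195 0 0 0 0.06" --pt "0.0 0.11 -0.195 0 0 0 0.06" --pt "0.0 0.13 -0.195 0 0 0 0.06"

```text
clock: 36.2
tool_pos: [0.423, 0.2373, 0.3698]
tcp_rot: [0.013, 3.142, 0.001]
wrist_force: [0.1, -1.1, 0.6]
gripper_width: 0.0598
grip_force: 0.0
```

play_rows --pt "0 0 0 0 0 0 0.06" --pt "0 0 0 0 0 0 0.06" --pt "0 0 0 0 0 0 0.06"

```text
clock: 36.45
tool_pos: [0.4229, 0.2349, 0.3698]
tcp_rot: [-0.014, -3.141, 0.001]
wrist_force: [-0.8, -0.4, -0.4]
gripper_width: 0.0599
grip_force: 0.0
```

```bash
python3 -c "
from h import *
go(-.1390,.2888,.252)"
```

```text
t 36.5 pos [0.4229 0.2349 0.3698] local [-0.1108  0.2309  0.3698] yaw 179.47 plate-yaw 175.48 q [ 0.3412  0.1282  0.0928  1.5363 -0.0005  0.3504] F [-0.8436 -0.3794 -0.4009] w 0.0599 g 0.0
shift [0.0326 0.0556 0.1178] world [0.3907 0.2907 0.252 ]
```

play_rows --pt "0.01 0.018 0 0 0 0 0.06" --pt "0.022 0.038 0 0 0 0 0.06" --pt "0.033 0.0555 0 0 0 0 0.06" --pt "0.033 0.0555 0.02 0 0 0 0.06" --pt "0.033 0.0555 0.05 0 0 0 0.06" --pt "0.033 0.0555 0.08 0 0 0 0.06" --pt "0.033 0.0555 0.105 0 0 0 0.06" --pt "0.033 0.0555 0.117 0 0 0 0.06" --pt "0.033 0.0555 0.117 0 0 0 0.06" --pt "0.033 0.0555 0.117 0 0 0 0.06"

```text
clock: 37.28
tool_pos: [0.3904, 0.29, 0.2531]
tcp_rot: [-0.017, -3.14, 0.001]
wrist_force: [-0.9, 0.8, 0.7]
gripper_width: 0.0597
grip_force: 0.0
```

play_rows --pt "0 0 0 0 0 0 0.03" --pt "0 0 0 0 0 0 0.01" --pt "0 0 0 0 0 0 0.01" --pt "0 0 0 0 0 0 0.01" --pt "0 0 0 0 0 0 0.01" --pt "0 0 0 0 0 0 0.01" --newtons 40

```text
clock: 37.78
tool_pos: [0.3913, 0.2914, 0.2546]
tcp_rot: [0.014, 3.139, 0.001]
wrist_force: [-0.2, -0.5, 6.6]
gripper_width: 0.019
grip_force: 39.1
```

```bash
python3 -c "
from h import *
p,Rm=st(); l=local(p)
a=np.radians(3.995)
th0=np.arctan2(-(l[0]),-(l[1]-.29)); print('theta',th0)
for th in np.r_[np.arange(1.45,0,-.15),0.1,0,-.02]:
    w=toW(PL,(-.14*np.sin(th),.29-.14*np.cos(th))); print('%.2f'%th,Rm.T@(np.r_[w,p[2]]-p))
"
```

```text
t 37.8 pos [0.3913 0.2914 0.2546] local [-0.1384  0.2895  0.2546] yaw 179.47 plate-yaw 175.48 q [ 0.4757  0.142  -0.1709  1.2551 -0.0004  0.4849] F [-0.1702 -0.5078  6.6057] w 0.0190 g 39.1
theta 1.5670326257680487
1.45 [-0.0007 -0.0163 -0.    ]
1.30 [-0.0064 -0.0365 -0.    ]
1.15 [-0.0151 -0.0557 -0.    ]
1.00 [-0.0265 -0.0733  0.    ]
0.85 [-0.0404 -0.089   0.    ]
0.70 [-0.0565 -0.1024  0.0001]
0.55 [-0.0744 -0.1133  0.0001]
0.40 [-0.0938 -0.1214  0.0001]
0.25 [-0.1141 -0.1265  0.0002]
0.10 [-0.135  -0.1285  0.0002]
0.10 [-0.135  -0.1285  0.0002]
0.00 [-0.149  -0.1281  0.0003]
-0.02 [-0.1518 -0.1279  0.0003]
```

play_rows --pt "-0.0005 -0.008 0 0 0 0 0.01" --pt "-0.0015 -0.018 0 0 0 0 0.01" --pt "-0.0065 -0.0365 0 0 0 0 0.01" --pt "-0.015 -0.0555 0 0 0 0 0.01" --pt "-0.0265 -0.073 0 0 0 0 0.01" --pt "-0.0405 -0.089 0 0 0 0 0.01" --pt "-0.0565 -0.1025 0 0 0 0 0.01" --pt "-0.0745 -0.1135 0 0 0 0 0.01" --pt "-0.094 -0.1215 0 0 0 0 0.01" --pt "-0.114 -0.1265 0 0 0 0 0.01"

```text
clock: 38.62
tool_pos: [0.5031, 0.1646, 0.2542]
tcp_rot: [-0.012, -3.141, -0.006]
wrist_force: [-3.0, 11.5, 5.0]
gripper_width: 0.0189
grip_force: 40.5
```

play_rows --pt "-0.01 -0.001 0 0 0 0 0.01" --pt "-0.02 -0.002 0 0 0 0 0.01" --pt "-0.028 -0.002 0 0 0 0 0.01" --pt "-0.033 -0.002 0 0 0 0 0.01" --pt "-0.037 -0.0015 0 0 0 0 0.01" --pt "-0.037 -0.0015 0 0 0 0 0.01" --pt "-0.037 -0.0015 0 0 0 0 0.01"

```text
clock: 39.2
tool_pos: [0.5364, 0.1632, 0.254]
tcp_rot: [-0.011, -3.135, -0.004]
wrist_force: [-13.8, 4.1, 10.9]
gripper_width: 0.019
grip_force: 40.7
```

```bash
python3 -c "
from h import *
go(0,.15,.254)"
```

```text
t 39.2 pos [0.5364 0.1632 0.254 ] local [-0.0025  0.1514  0.254 ] yaw 179.60 plate-yaw 175.60 q [0.1504 0.2898 0.0156 1.3028 0.0034 0.1574] F [-13.8414   4.1126  10.8967] w 0.0190 g 40.7
shift [-0.0026 -0.0012  0.    ] world [0.5391 0.1619 0.254 ]
```

play_rows --pt "-0.003 0.0 0 0 0 0 0.01" --pt "-0.004 0.0 0 0 0 0 0.01" --pt "-0.004 0.0 0 0 0 0 0.01" --pt "-0.004 0.0 0 0 0 0 0.01"

```text
clock: 39.53
tool_pos: [0.5369, 0.1632, 0.2538]
tcp_rot: [-0.01, -3.129, -0.003]
wrist_force: [-23.6, 4.2, 15.2]
gripper_width: 0.0192
grip_force: 41.2
```

```bash
python3 -c "
from h import *
st()"
```

```text
t 39.5 pos [0.5369 0.1632 0.2538] local [-0.0021  0.1514  0.2538] yaw 179.63 plate-yaw 175.64 q [0.15   0.2957 0.0232 1.3107 0.0041 0.1564] F [-23.5792   4.2094  15.2389] w 0.0192 g 41.2
```

At the stop: the force rose and the arm did not move. I ease back, release and retreat.

play_rows --pt "0.004 0 0 0 0 0 0.01" --pt "0.006 0.0 0 0 0 0 0.01" --pt "0.006 0 0 0 0 0 0.06" --pt "0.006 0 0 0 0 0 0.06" --pt "0.006 0 0 0 0 0 0.06" --pt "0.006 0 0 0 0 0 0.06" --pt "0.006 0 -0.03 0 0 0 0.06" --pt "0.006 0 -0.06 0 0 0 0.06" --pt "0.006 0 -0.09 0 0 0 0.06" --pt "0.006 0 -0.12 0 0 0 0.06"

```text
clock: 40.37
tool_pos: [0.5383, 0.1614, 0.3743]
tcp_rot: [-0.015, -3.141, 0.001]
wrist_force: [1.6, 0.4, 0.5]
gripper_width: 0.0599
grip_force: 0.0
```

play_rows --pt "0.01 -0.02 0 0 0 0 0.06" --pt "0.02 -0.055 0 0 0 0 0.06" --pt "0.03 -0.09 0 0 0 0 0.06" --pt "0.04 -0.125 0 0 0 0 0.06" --pt "0.05 -0.16 0 0 0 0 0.06" --pt "0.06 -0.195 0 0 0 0 0.06" --pt "0.07 -0.23 0 0 0 0 0.06" --pt "0.08 -0.265 0 0 0 0 0.06" --pt "0.09 -0.3 0 0 0 0 0.06" --pt "0.1 -0.335 0 0 0 0 0.06"

```text
clock: 41.2
tool_pos: [0.4344, -0.1742, 0.3734]
tcp_rot: [0.015, 3.141, -0.001]
wrist_force: [1.2, 0.6, -0.1]
gripper_width: 0.06
grip_force: 0.0
```

play_rows --pt "0.01 -0.035 0 0 0 0 0.06" --pt "0.02 -0.07 0 0 0 0 0.06" --pt "0.03 -0.1 0 0 0 0 0.06" --pt "0.03 -0.12 0 0 0 0 0.06" --pt "0.03 -0.12 0 0 0 0 0.06" --pt "0.03 -0.12 0 0 0 0 0.06" --pt "0.03 -0.12 0 0 0 0 0.06" --pt "0.03 -0.12 0 0 0 0 0.06"

```text
clock: 41.87
tool_pos: [0.4042, -0.2911, 0.3734]
tcp_rot: [-0.013, -3.142, -0.0]
wrist_force: [-0.1, 0.3, 1.0]
gripper_width: 0.0598
grip_force: 0.0
```

```bash
python3 -c "
from h import *
st()
for n in('scene','top'):
    snap(n,'z8%s.png'%n);P,F=load(n)
    lamp(n)
    print('sk bar');blobs(P,(-.22,-.06),(.0,.2),(.083,.10))
    print('s bar');blobs(P,(-.06,.06),(.0,0.2),(.103,.114))
    print('k bar');blobs(P,(.06,.24),(.0,0.2),(.112,.13))
    blobs(P,(-.35,.0),(-.47,-.29),(.009,.034),60,(abs(F[...,1]-F[...,0])<25))
"
```

```text
t 41.9 pos [ 0.4042 -0.2911  0.3734] local [-0.1661 -0.2926  0.3734] yaw 179.53 plate-yaw 175.54 q [-0.7855  0.1571  0.1357  1.5495  0.0001 -0.7773] F [-0.1303  0.3268  0.9857] w 0.0598 g 0.0
scene stub 93 [0.001  0.1515] r 0.13851929706589536 theta -0.007142398836887904
 arm line 463 [ 0.0075 -1.      0.0045  0.1938] theta 3.1340764
sk bar
 n 97 ctr [0.4191 0.1047] mean [0.4193 0.1042 0.0936] size [0.0145 0.075 ] deg 180.0 local [-0.1235  0.1007  0.0936]
s bar
 n 31 ctr [0.5692 0.1128] mean [0.5699 0.1122 0.1099] size [0.0138 0.0198] deg 5.2 local [0.0273 0.0982 0.1099]
k bar
 n 134 ctr [0.6624 0.1201] mean [0.6642 0.1198 0.1202] size [0.0144 0.0747] deg 179.3 local [0.1219 0.0992 0.1202]
 n 248 ctr [ 0.4068 -0.3322] mean [ 0.3985 -0.3361  0.0225] size [0.0364 0.1834] deg 3.6 local [-0.1749 -0.337   0.0225]
 n 275 ctr [ 0.413  -0.4006] mean [ 0.4002 -0.4075  0.0228] size [0.0412 0.1709] deg 5.5 local [-0.1781 -0.4084  0.0228]
top stub 110 [0.0016 0.1503] r 0.13972336795277854 theta -0.011150742904760005
 arm line 619 [0.0026 1.     0.0004 0.1717] theta 0.0025898973
sk bar
 n 182 ctr [0.4207 0.1047] mean [0.4209 0.1045 0.091 ] size [0.0133 0.0752] deg 0.0 local [-0.1218  0.1009  0.091 ]
s bar
k bar
 n 170 ctr [0.6616 0.1204] mean [0.661  0.1198 0.1181] size [0.0143 0.0738] deg 177.5 local [0.1187 0.0995 0.1181]
 n 140 ctr [ 0.4684 -0.4549] mean [ 0.4708 -0.4548  0.0206] size [0.0037 0.1165] deg 179.0 local [-0.111  -0.4605  0.0206]
 n 350 ctr [ 0.4127 -0.3289] mean [ 0.4052 -0.3339  0.0204] size [0.0386 0.166 ] deg 3.8 local [-0.1681 -0.3353  0.0204]
 n 212 ctr [ 0.4479 -0.4083] mean [ 0.4496 -0.4076  0.0223] size [0.0148 0.0998] deg 178.1 local [-0.1289 -0.412   0.0223]
```

View pics/z8scene.png

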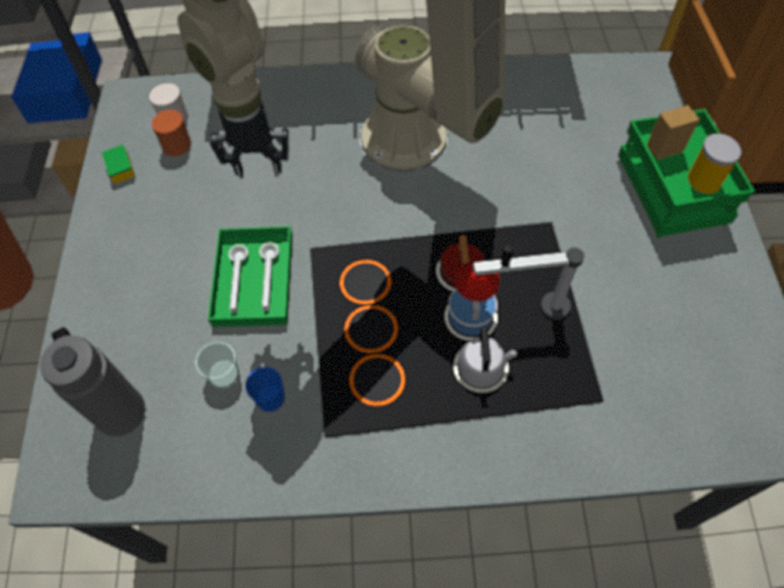

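View pics/z8top.png

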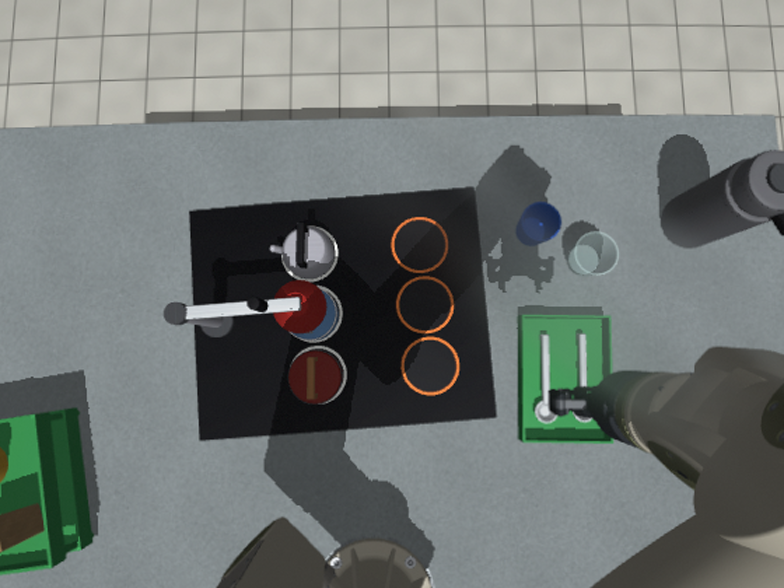

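Both pictures show the lamp back over the white rings, all three pots on their rings and the spoons flat in the tray. The cup and jar have not moved, so I hand the job in.

```bash
python3 -c "
from station import bot
print(bot.job_done())"
```

```text
the job is handed in; nothing more can be done
None
```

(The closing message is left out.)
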